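# Grade mixed nuts into the carousel bins

### The arm

A 6-joint arm with a two-finger parallel gripper is mounted at the origin on the work surface. World frame = base frame: x ahead of the robot, y to its left, z up, the work surface at z = 0. Lengths are in m, angles in rad, forces in N, time in s.
With the tool pointing down it reaches from about 0.225 to 0.725 m from the base axis. Payload 3.1 kg.
Tool frame: the origin (TCP) lies on the centre line of the jaws, within the pads' length; the fingertips stand 19 mm ahead of it and the grasp point (between the pads) is the TCP (nose_length is the z of the fingertips in the tool frame, in m); z points along the fingers, y is the direction in which the jaws open and shut (so a half turn about z gives the same grasp; the last joint's range is limited). The gripper opens to 85 mm and grips with 20 to 120 N. Pads are 22 mm wide; open, the fingers measure 114 mm over their backs; the gripper's body (76 mm by 85 mm) begins 54 mm behind the grasp point. The pads swing forward as they close: fully open they stand 13 mm farther back than shut.
Start: joints at [1.216, 0.048, 0.099, 1.622, 0, 1.443], TCP at [0.118, 0.512, 0.25] pointing down, gripper open.
Joint ranges: [-2.91, 2.91], [-0.99, 1.94], [-1.21, 1.42], [-2.12, 2.29], [-1.49, 1.47], [-3.14, 3.14]. Speed limits (rad/s): [2.79, 2.79, 3.14, 3.14, 3.14, 3.14].

### API

Orientations are given as [roll, pitch, yaw] about the fixed x, y, z axes, in that order (R = Rz(yaw) Ry(pitch) Rx(roll)).
In Python, from workcell import * gives the robot as it stands.
- The arm moves only by the shell command python3 -m pendant 'ROWS' [FORCE]. ROWS is a JSON object of lists of equal length, an entry for each row: "travel": the shift along the tool's x, y, z in cm, a list of three; "turn": the turn about the tool's z in degrees; "fingers": the opening, from 0 (shut) to 1 (fully open). A call has exactly 10 rows; each row shifts and turns the commanded pose from where the row before left it, along the tool's axes as they then stand; what a row does not reach is not made up. A row lasts 1/12 s, in which the tool goes at most 41.7 mm and 7.16 degrees, less where a joint would pass 70% of its speed; a pose out of reach is approached as far as the arm can. A call is refused whole if a number of a shift passes 4.17 or a number of a turn 7.16, either way. A call with a gripper value outside its range is refused whole. The fingers move at their own pace and stop on an object; FORCE is the grip in N (left out, the last holds). Time passes only in rows, so rows that do not move let the fingers close, or fill a call up. It gives the time, the measured TCP pose, the force and the opening at its end, in the units of the state.
- get_state(): the state, without advancing time (a new reading comes with each control period).
- capture(name): name is "scene" or "side" or "wrist"; returns (picture, depth): 420x560x3 uint8, blue, green, red; 420x560 float32, m along the optical axis (not along the pixel's ray), 0 where there is no reading.
- camera_info(name): a dict with "intrinsics" (3x3 intrinsics, pixels), "k1" (the pictures are not rectified: a ray, as slopes to the right and down, at radius r is drawn at 1 + k1 r^2 times it, then the intrinsics apply), "R" (3x3) and "t" (3): a world point X has camera coordinates R X + t. Camera axes: x right, y down, z forward; pixel columns grow to the right and rows downward; lengths in m; the calibration is good to about 2 mm. A picture is of the moment at which its call begins: read the wrist's pose just before it. camera_info takes no time and is no camera call; for the wrist camera it gives the pose at the moment of the call.
- sign_off(): hands the job in, once; it reports no verdict.
The state is a dict: "time_s": time; "joints": joint angles; "joint_velocities": joint speeds; "joint_torque": joint torques, N m; "tool_pos": TCP position; "ee_rot": TCP orientation; "contact_force": force on the tool from outside, world axes, zero at the start; "moment": the same for the moment, N m; "finger_gap": finger opening in m.
Only numpy, scipy, OpenCV 4.12 (cv2) and the standard library are available. Lean on these libraries where they do the work, as an engineer would, in place of code of your own. Each camera call takes 0.05 s, during which the arm holds its last target.

### The job

Turn the chrome turntable by its black post until its scale reads 30 degrees against the red index line; only then lift the white scoop of mixed nuts by its green crossbar and tip it over the upper end of the sloped grader, so that the macadamias drop through the rods into the blue bin and the walnuts roll on into the orange one. Set the empty scoop back down upright on the worktop, clear of the grader. Do not touch the nuts with the fingers, and leave the other things where they are.

Things in the scene. Friction and masses are not known exactly. Their poses are not given: they have to be found in the camera images.
- grader: Fixed nut grader: wooden chute bridging a turntable, 144 mm wide, up to 201 high. Origin on the worktop at the turntable's axis, z up. The chute runs along y, falling to +y at 14 deg: landing board y -302 to -128 mm, then 4 free rods along y (6 mm thick, 33 mm gaps) to y = 8, tops 95 high there, then open below to an end wall at y = 130 (150 high) and a steel frame to y = 208. Round grey base 380 across.
- board_top (a point): Point on the landing board's surface, on its centre line at y = -245 mm of the grader, 155 mm high; a good place to let nuts roll on. The board is 124 mm wide inside; thin fins, 10 mm high, part its lower half into three lanes; its side walls stand 32 mm above it, the cross wall at its upper end (grader y = -302 to -308) 18 mm. Axes as the grader's.
- carousel (a joint): Scale reading of the chrome turntable (330 mm across, top 16 mm high) in rad: 0.5236 = 30 deg. Grows counter-clockwise from above; free from -0.3 to 1.6, friction 0.15 N m, stays where left. Rim ticks every 10 deg, long every 30; red tick = 0, readings go up clockwise from it: 30 is the first long black tick. At 30 the blue bin is under the rods, the orange one under the lower end.
- index_line (a point): The fixed red index line on the grey base just outside the turntable's rim, at grader direction -45 degrees (between its +x and -y), 179 mm from the axis; 18 mm high.
- mark_30 (a point): The 30 degree tick on the turntable's rim, 156 mm from the axis; it faces the index line when the scale reads 30.
- post (a point): Centre of the top of the black upright round post for turning the turntable: 18 mm thick, 74 mm tall (top 90 mm above the worktop), 150 mm from the axis. It lies on the grader's +x axis when the scale reads 30. The bins' sides are 67 mm from the axis, 75 mm high; the chute's outer sides 72 mm from it.
- blue_bin (a point): Centre of the inner floor of the open blue bin fixed on the turntable: inside 128 x 127 mm, 56 mm deep, rim 75 mm above the worktop. For macadamias. Axes: the turntable's (x towards the post).
- orange_bin (a point): The same for the open orange bin beside it. For walnuts.
- scoop: White open scoop, about 160 g, all the nuts loose in it. Origin at its underside below the crossbar; x to the pouring lip, z up. Floor 4 mm thick, x = -70 to 50 mm, then a ramp rising at 20 deg to the lip at x = 101, 23 high: nuts leave only when it is tipped lip-down by more than 20 deg (go slowly; 35 to 40 empties it). Side and back walls 46 mm high; 174 long (x = -73 to 101), 90 wide at the back, 106 at the lip.
- bar (a point): Middle of the scoop's green crossbar (along the scoop's y): 16 mm wide in x, 18 mm tall, centre 85 mm above the underside; 30 mm free between it and the walls' top. Grip it from above, one finger on the lip side, one on the back side. Axes as the scoop's.
- lip (a point): Middle of the scoop's pouring lip (top edge of the ramp). Axes as the scoop's.
- walnut0: A walnut in its shell: light brown ball 40 mm across, 14 g; too wide for the rod gaps. Origin at its centre.
- walnut1: A walnut in its shell: light brown ball 40 mm across, 14 g; too wide for the rod gaps. Origin at its centre.
- walnut2: A walnut in its shell: light brown ball 40 mm across, 14 g; too wide for the rod gaps. Origin at its centre.
- macadamia0: A macadamia in its shell: dark brown ball 26 mm across, 10 g; falls through the rod gaps. Origin at its centre.
- macadamia1: A macadamia in its shell: dark brown ball 26 mm across, 10 g; falls through the rod gaps. Origin at its centre.
- macadamia2: A macadamia in its shell: dark brown ball 26 mm across, 10 g; falls through the rod gaps. Origin at its centre.
- macadamia3: A macadamia in its shell: dark brown ball 26 mm across, 10 g; falls through the rod gaps. Origin at its centre.
- spatula: Bystander: orange silicone spatula, about 280 mm long, lying flat; origin at its middle.
- jar_beans: Bystander: amber glass jar with steel lid, 68 mm across, 110 tall; origin at the centre of its underside.
- jar_rice: Bystander: clear glass jar with steel lid, 68 mm across, 110 tall; origin at the centre of its underside.
- clay_bowl: Bystander: small terracotta bowl, 120 mm across, 45 tall; origin at the centre of its underside.
Mind the look-alikes: they are no part of the job. Leave any brown look-alike of the scoop alone.

How it is judged:
On the way, in this order (a step that is already met when the one before it is completed fails the run):
1. the scale reads 30 degrees (within 3.4) while the scoop still stands on the worktop (value of joint carousel between 0.463599 and 0.583599 rad and height (world z) of scoop below 0.015 m), for 0.3 s.
2. the scoop is raised and tipped lip-down over the grader (angle between scoop's own z axis and vertical above 0.4 rad and z of lip in the frame of grader above 0.12 m and y of lip in the frame of grader between -0.34 and -0.11 m and x of lip in the frame of grader between -0.08 and 0.08 m), for 0.2 s.
3. all macadamias are in the blue bin and all walnuts in the orange bin (x of walnut0 in the frame of orange_bin between -0.066 and 0.066 m and y of walnut0 in the frame of orange_bin between -0.066 and 0.066 m and z of walnut0 in the frame of orange_bin between 0 and 0.058 m and x of walnut1 in the frame of orange_bin between -0.066 and 0.066 m and y of walnut1 in the frame of orange_bin between -0.066 and 0.066 m and z of walnut1 in the frame of orange_bin between 0 and 0.058 m and x of walnut2 in the frame of orange_bin between -0.066 and 0.066 m and y of walnut2 in the frame of orange_bin between -0.066 and 0.066 m and z of walnut2 in the frame of orange_bin between 0 and 0.058 m and x of macadamia0 in the frame of blue_bin between -0.066 and 0.066 m and y of macadamia0 in the frame of blue_bin between -0.066 and 0.066 m and z of macadamia0 in the frame of blue_bin between 0 and 0.058 m and x of macadamia1 in the frame of blue_bin between -0.066 and 0.066 m and y of macadamia1 in the frame of blue_bin between -0.066 and 0.066 m and z of macadamia1 in the frame of blue_bin between 0 and 0.058 m and x of macadamia2 in the frame of blue_bin between -0.066 and 0.066 m and y of macadamia2 in the frame of blue_bin between -0.066 and 0.066 m and z of macadamia2 in the frame of blue_bin between 0 and 0.058 m and x of macadamia3 in the frame of blue_bin between -0.066 and 0.066 m and y of macadamia3 in the frame of blue_bin between -0.066 and 0.066 m and z of macadamia3 in the frame of blue_bin between 0 and 0.058 m), for 0.2 s.
At the end, for the whole second after the job is handed in: The scale reads 30 degrees within 3.4 degrees; all four macadamias lie at rest in the blue bin and all three walnuts in the orange bin; the scoop stands still and upright (within 6 degrees) on the worktop, touching no part of the grader (all of step 3 and value of joint carousel between 0.463599 and 0.583599 rad and linear speed of each of walnut0, walnut1, walnut2, macadamia0, macadamia1, macadamia2, macadamia3, scoop below 0.05 m/s and height (world z) of scoop below 0.008 m and angle between scoop's own z axis and vertical below 0.1 rad and contact force between scoop and grader below 0.1 N).
It fails at once if the fingers touch a nut (contact force between the fingers and walnut0 above 0.5 N or contact force between the fingers and walnut1 above 0.5 N or contact force between the fingers and walnut2 above 0.5 N or contact force between the fingers and macadamia0 above 0.5 N or contact force between the fingers and macadamia1 above 0.5 N or contact force between the fingers and macadamia2 above 0.5 N or contact force between the fingers and macadamia3 above 0.5 N).
It fails at once if a bystander is moved by more than 30 mm (distance of any of spatula, jar_beans, jar_rice, clay_bowl from where it was at the start of the episode above 0.03 m).
It also fails if it takes over 72 s, if anything falls off the work surface, if the arm or the gripper's body presses on something with over 40 N, if the wrist force passes 120 N, or if a joint passes its speed limit or range.

## Working session

There is one attempt and no reset: what is moved stays moved. The work goes in short steps, Python scripts to look and compute and a shell command to move; the robot and the scene stay as the last step left them, time stands still between calls to the robot, and variables do not carry over. Pictures are saved under pics/ and viewed, and the job is handed in when it is done.

```bash
ls; mkdir -p pics; python3 - <<'E'
from workcell import *
import cv2
print(get_state())
for n in ("scene","side","wrist"):
    ci=camera_info(n); print(n,ci)
    p,d=capture(n); cv2.imwrite(f"pics/{n}0.png",p)
    import numpy as np; np.save(f"pics/{n}0.npy",d)
E
```

```text
pics
{'time_s': 0.0, 'joints': array([ 1.21619465e+00,  4.87449113e-02,  9.75876953e-02,  1.62198224e+00,
       -2.66987231e-06,  1.44298607e+00]), 'joint_velocities': array([ 0.00141759, -0.00045255, -0.00159883, -0.00167989, -0.00151045,
       -0.00078712]), 'joint_torque': array([ 1.19337619e-04, -3.38779700e+01,  3.20015216e+01,  2.01613078e-02,
       -1.28218535e-04, -2.68392535e-07]), 'tool_pos': array([0.11786907, 0.51102082, 0.24911505]), 'ee_rot': array([-3.13926830e+00, -2.96012732e-04,  2.91480090e+00]), 'contact_force': array([ 0.17854899,  0.79749004, -0.05830734]), 'moment': array([ 0.04189265, -0.00754859, -0.01203873]), 'finger_gap': 0.0851920357240906}
scene {'intrinsics': array([[418.5180818 ,   0.        , 280.81486716],
       [  0.        , 418.5180818 , 213.95250783],
       [  0.        ,   0.        ,   1.        ]]), 'k1': -0.03826749885862387, 'R': array([[ 0.22350721,  0.97470065,  0.00177713],
       [ 0.82866051, -0.18905836, -0.52685737],
       [-0.51319224,  0.11922906, -0.84995185]]), 't': array([-0.18773784, -0.32255881,  1.55246106])}
side {'intrinsics': array([[405.63345738,   0.        , 279.79669077],
       [  0.        , 405.63345738, 208.28672022],
       [  0.        ,   0.        ,   1.        ]]), 'k1': -0.02531156573595469, 'R': array([[-0.99531056, -0.09661516,  0.00473388],
       [-0.07730336,  0.76503887, -0.63932755],
       [ 0.05814713, -0.63669541, -0.76891994]]), 't': array([0.46765141, 0.03182737, 1.40793871])}
wrist {'intrinsics': array([[309.8379393 ,   0.        , 281.84949725],
       [  0.        , 309.8379393 , 210.57915275],
       [  0.        ,   0.        ,   1.        ]]), 'k1': -0.0441278374304015, 'R': array([[ 0.2247778 ,  0.97440453, -0.00327796],
       [ 0.924106  , -0.2121055 ,  0.3178669 ],
       [ 0.30903568, -0.0744786 , -0.94812968]]), 't': array([-0.52368091, -0.04130134,  0.38102997])}
```

View pics/scene0.png

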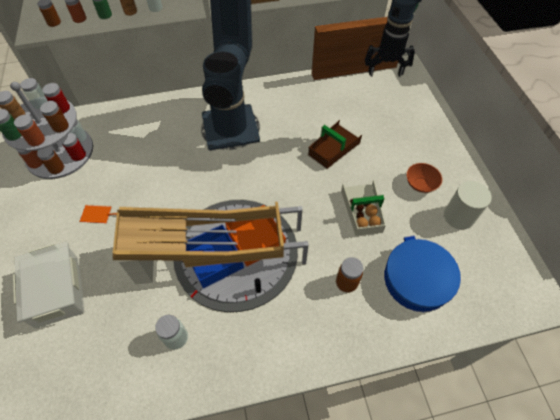

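View pics/side0.png

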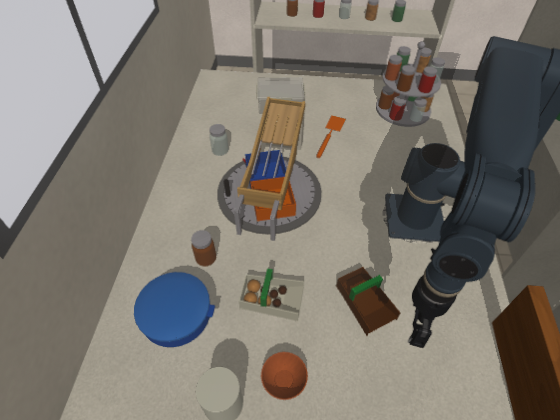

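View pics/wrist0.png

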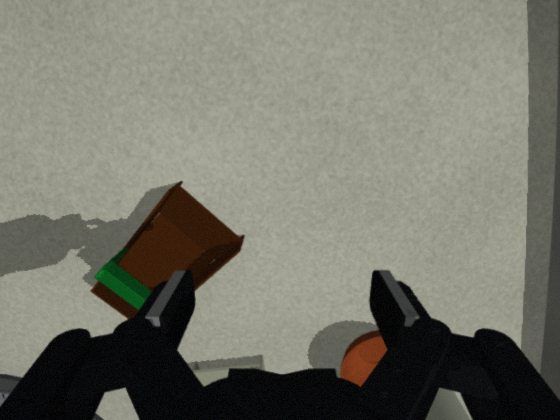

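The brown scoop at scene (335,143) is the look-alike. The white one with nuts, at (366,210), is the target. Next I'll measure everything with a helper.

```bash
cat > h.py <<'E'
import numpy as np, cv2
from workcell import *
def undist(uv,ci):
    K=np.array(ci["intrinsics"]); uv=np.asarray(uv,float).reshape(-1,1,2)
    return cv2.undistortPoints(uv,K,np.array([ci["k1"],0,0,0,0.]),None,None).reshape(-1,2)
def onplane(uv,ci,z):
    s=undist(uv,ci); R=np.array(ci["R"]);t=np.array(ci["t"]); c=-R.T@t
    d=np.c_[s,np.ones(len(s))]@R
    k=(z-c[2])/d[:,2]; return c+d*k[:,None]
def cloud(dep,ci):
    h,w=dep.shape; v,u=np.mgrid[:h,:w]
    s=undist(np.c_[u.ravel(),v.ravel()],ci); z=dep.ravel()[:,None]
    P=np.c_[s,np.ones(len(s))]*z
    P=(P-np.array(ci["t"]))@np.array(ci["R"]); P[dep.ravel()<=0]=np.nan
    return P.reshape(h,w,3)
def project(X,ci):
    X=np.atleast_2d(X); R=np.array(ci["R"])
    p,_=cv2.projectPoints(X.astype(float),cv2.Rodrigues(R)[0],np.array(ci["t"],float),np.array(ci["intrinsics"]),np.array([ci["k1"],0,0,0,0.]))
    return p.reshape(-1,2)
def crop(p,x0,y0,x1,y1,f,name):
    cv2.imwrite(name,cv2.resize(p[y0:y1,x0:x1],None,fx=f,fy=f,interpolation=cv2.INTER_CUBIC))
E
python3 - <<'E'
from h import *
p=cv2.imread("pics/scene0.png");s=cv2.imread("pics/side0.png")
crop(p,100,190,320,340,3.6,"pics/c1.png")
crop(p,320,160,410,250,6,"pics/c2.png")
crop(s,200,80,340,300,2.7,"pics/c3.png")
E
```

```text
(no output)
```

View pics/c1.png

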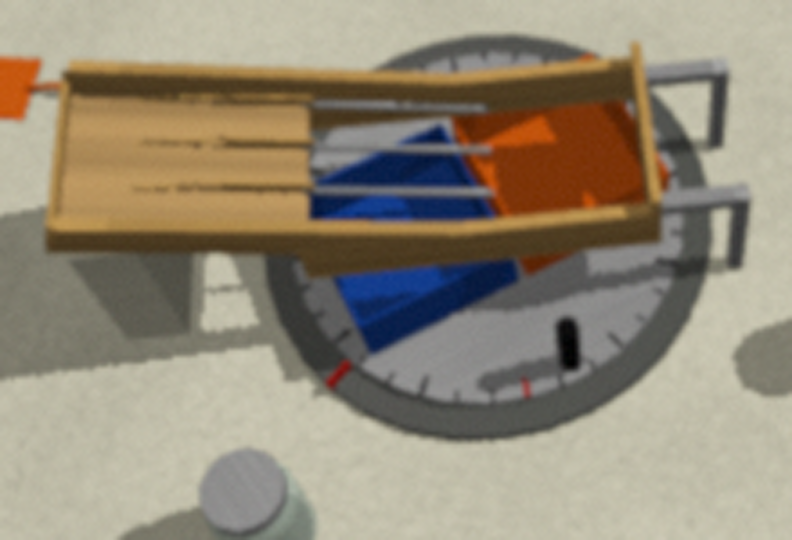

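View pics/c2.png

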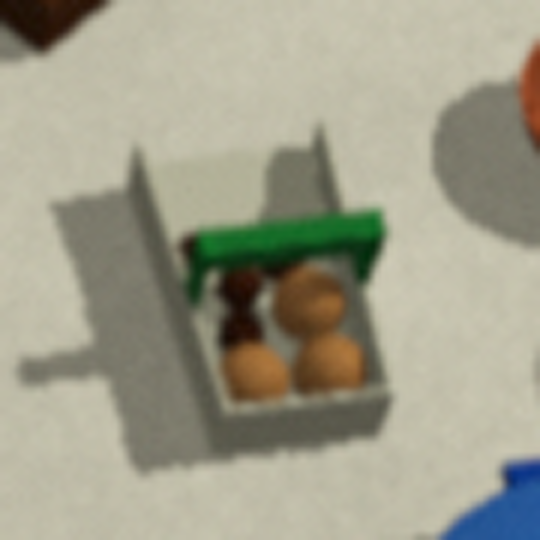

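View pics/c3.png

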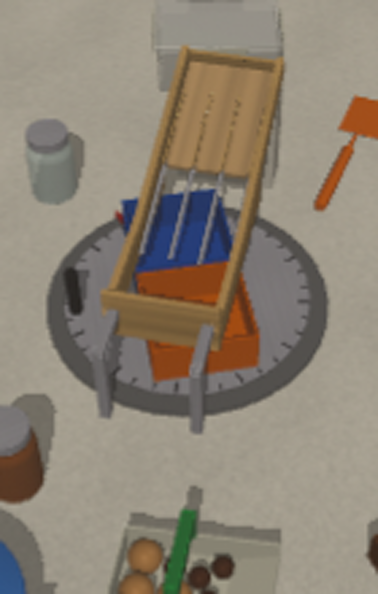

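c1 shows the index line at scene ≈(194,294), the red 0 tick at ≈(246,298) and the post top at ≈(257,279). c2 shows the scoop's lip pointing up in the image (towards the robot), with walnuts and macadamias in the rear. Measuring now.

```bash
python3 - <<'E'
from h import *
from scipy.optimize import least_squares
p=cv2.imread("pics/scene0.png");d=np.load("pics/scene0.npy");ci=camera_info("scene")
W=cloud(d,ci); hsv=cv2.cvtColor(p,cv2.COLOR_BGR2HSV)
g=lambda lo,hi:cv2.inRange(hsv,lo,hi)>0
red=(g((0,150,80),(6,255,255))|g((172,150,80),(180,255,255)))
n,l,st,c=cv2.connectedComponentsWithStats(red.astype(np.uint8))
for i in range(1,n):
    if st[i,4]>=3 and 150<c[i,0]<320 and 200<c[i,1]<320:
        print("red",c[i].round(1),st[i,4],onplane([c[i]],ci,0.017).round(4))
# turntable boundary: grey dark base vs. top ring; collect dark-grey pixels
P=W; 
m=(P[...,2]>0.010)&(P[...,2]<0.022)
m[:,:130]=0; m[:200]=0
pts=P[m]; print("table z",np.median(pts[:,2]),len(pts))
# outer boundary fit: hull of mask
mm=cv2.morphologyEx(m.astype(np.uint8),cv2.MORPH_OPEN,np.ones((5,5)))
n,l,st,c=cv2.connectedComponentsWithStats(mm); i=1+st[1:,4].argmax()
cn=max(cv2.findContours((l==i).astype(np.uint8),0,1)[0],key=len).reshape(-1,2)
X=onplane(cn,ci,0.014)[:,:2]
def f(q): return np.hypot(X[:,0]-q[0],X[:,1]-q[1])-0.19
q=least_squares(f,[0.4,-0.1],loss='cauchy',f_scale=0.002).x
print("centre base",q,"inl",(abs(f(q))<.004).mean())
# worktop
print("black post")
k=(hsv[...,2]<45); k[:,:240]=0;k[:,275:]=0;k[:265]=0;k[305:]=0
n,l,st,c=cv2.connectedComponentsWithStats(k.astype(np.uint8))
for i in range(1,n):
    if st[i,4]>10:
        Q=P[l==i]; top=Q[Q[:,2]>0.08]; print(c[i],st[i],top.mean(0).round(4),len(top),Q[:,2].max())
# jars etc heights
# bar
gr=g((50,120,50),(75,255,255)); gr[:175]=0
n,l,st,c=cv2.connectedComponentsWithStats(gr.astype(np.uint8))
for i in range(1,n):
    if st[i,4]>20:
        Q=P[l==i]; top=Q[Q[:,2]>0.085]; print("bar",c[i],st[i],top.mean(0).round(4),len(top),np.nanpercentile(Q[:,2],[5,50,95]))
        u=top[:,:2]-top[:,:2].mean(0); ev=np.linalg.eigh(u.T@u)[1][:,1]; print(ev, np.degrees(np.arctan2(ev[1],ev[0])), np.ptp(u@ev), (u@ev).min()/2+(u@ev).max()/2)
# wood
wd=g((8,80,90),(25,220,255)); wd[:, :105]=0; wd[:195]=0;wd[275:]=0;wd[:,300:]=0
Q=P[wd];Q=Q[Q[:,2]>0.07]; print("wood",len(Q),Q.min(0),Q.max(0))
E
```

```text
red [193.7 293. ] 19 [[ 0.6256 -0.2062  0.017 ]]
table z 0.017132129331934365 5238
centre base [ 0.46340093 -0.06439576] inl 0.12609970674486803
black post
[257.35 285.05] [255 279   6  13  60] [ 0.6611 -0.0255  0.0886] 26 0.09359194959228302
bar [367.09302326 199.64534884] [352 196  32  13 172] [0.475  0.3545 0.093 ] 149 [0.08022524 0.09264531 0.09797586]
[0.07666405 0.99705698] 85.60315929580389 0.09449589254298857 -0.00012898970189876083
wood 4186 [ 0.40955946 -0.38179259  0.07030348] [0.59992615 0.08168394 0.2034785 ]
```

```bash
python3 - <<'E'
from h import *
from scipy.optimize import least_squares
for nm in ("scene","side"):
    p=cv2.imread(f"pics/{nm}0.png");d=np.load(f"pics/{nm}0.npy");ci=camera_info(nm)
    hsv=cv2.cvtColor(p,cv2.COLOR_BGR2HSV); P=cloud(d,ci)
    # dark grey annulus ring
    ap=np.array([.5,-.08,0.014]); 
    z=P[...,2]; R=np.hypot(P[...,0]-ap[0],P[...,1]-ap[1])
    m=(hsv[...,1]<60)&(hsv[...,2]>35)&(hsv[...,2]<100)&(z<0.03)&(z>0.006)&(R<0.23)&(R>0.14)
    m=cv2.morphologyEx(m.astype(np.uint8),cv2.MORPH_CLOSE,np.ones((3,3)))
    Q=P[m>0][:,:2]
    def f(q): 
        r=np.hypot(Q[:,0]-q[0],Q[:,1]-q[1]); return r-0.1775
    q=least_squares(f,[.5,-.08],loss='soft_l1',f_scale=0.01).x
    r=np.hypot(*(Q-q).T); print(nm,len(Q),q,np.percentile(r,[2,10,50,90,98]))
    v=p.copy(); v[m>0]=(0,255,255); 
    for zz,rr in((.012,.19),(.016,.165)):
        a=np.linspace(0,6.283,200); uv=project(np.c_[q[0]+rr*np.cos(a),q[1]+rr*np.sin(a),0*a+zz],ci)
        for x,y in uv: cv2.circle(v,(int(round(x)),int(round(y))),0,(0,0,255),-1)
    uv=project([[q[0],q[1],0.016]],ci)[0].astype(int)
    crop(v,max(uv[0]-100,0),max(uv[1]-80,0),uv[0]+100,uv[1]+80,4,f"pics/ring_{nm}.png")
E
```

```text
Traceback (most recent call last):
ValueError: Residuals are not finite in the initial point.
```

```bash
cat > ring.py <<'E'
from h import *
from scipy.optimize import least_squares
for nm in ("scene","side"):
    p=cv2.imread(f"pics/{nm}0.png");d=np.load(f"pics/{nm}0.npy");ci=camera_info(nm)
    hsv=cv2.cvtColor(p,cv2.COLOR_BGR2HSV); P=cloud(d,ci)
    ap=np.array([.5,-.08,0.014]); 
    z=P[...,2]; R=np.hypot(P[...,0]-ap[0],P[...,1]-ap[1])
    m=(hsv[...,1]<60)&(hsv[...,2]>35)&(hsv[...,2]<100)&(z<0.03)&(z>0.006)&(R<0.23)&(R>0.14)
    Q=P[m>0][:,:2]
    def f(q): 
        r=np.hypot(Q[:,0]-q[0],Q[:,1]-q[1]); return r-0.1775
    q=least_squares(f,[.5,-.08],loss='soft_l1',f_scale=0.01).x
    r=np.hypot(*(Q-q).T); print(nm,len(Q),q,np.percentile(r,[2,10,50,90,98]))
    v=p.copy()
    for zz,rr in((.012,.19),(.016,.165)):
        a=np.linspace(0,6.283,200); uv=project(np.c_[q[0]+rr*np.cos(a),q[1]+rr*np.sin(a),0*a+zz],ci)
        for x,y in uv: cv2.circle(v,(int(round(x)),int(round(y))),0,(0,0,255),-1)
    uv=project([[q[0],q[1],0.016]],ci)[0].astype(int)
    crop(v,max(uv[0]-100,0),max(uv[1]-75,0),uv[0]+100,uv[1]+75,4,f"pics/ring_{nm}.png")
E
python3 ring.py
```

```text
scene 2024 [ 0.50966238 -0.06560658] [0.14456487 0.15573379 0.17517171 0.1891842  0.19388412]
side 1148 [ 0.51407534 -0.07114066] [0.13953862 0.15758274 0.17564087 0.1883751  0.19387051]
```

View pics/ring_scene.png

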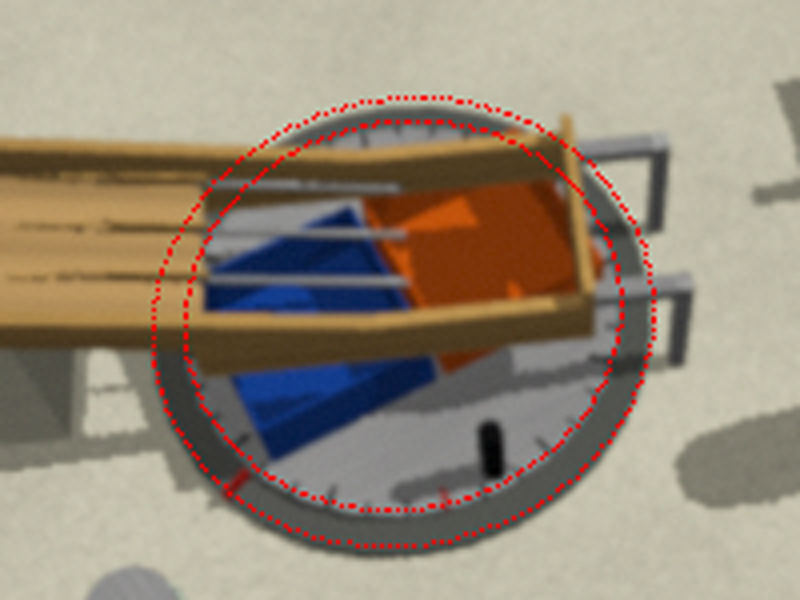

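View pics/ring_side.png

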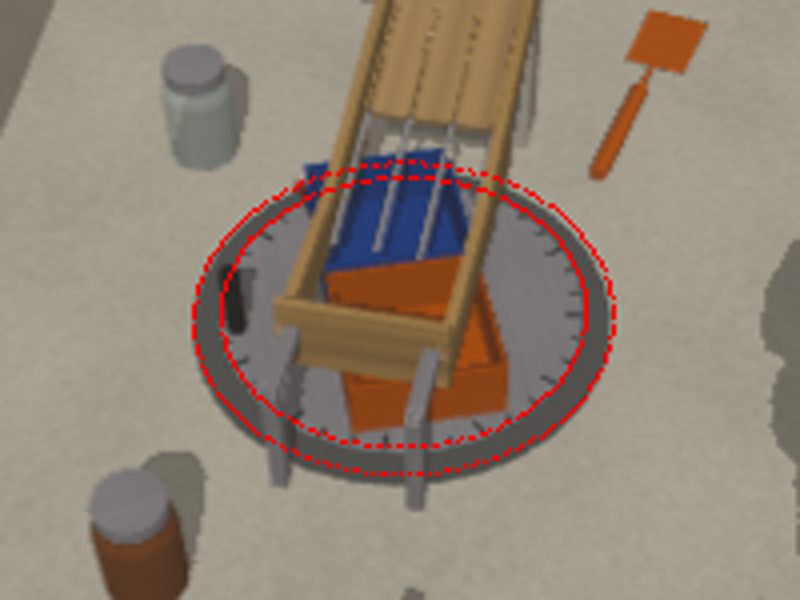

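```bash
cat >> h.py <<'E'
def ortho(p,ci,z,x0,x1,y0,y1,mm=1.0):
    # rows: x from x0 to x1 ; cols: y from y0 to y1
    xs=np.arange(x0,x1,mm/1000);ys=np.arange(y0,y1,mm/1000)
    X,Y=np.meshgrid(xs,ys,indexing="ij")
    uv=project(np.c_[X.ravel(),Y.ravel(),0*X.ravel()+z],ci).astype(np.float32).reshape(X.shape+(2,))
    return cv2.remap(p,uv[...,0],uv[...,1],cv2.INTER_LINEAR)
E
python3 - <<'E'
from h import *
for nm in ("scene","side"):
    p=cv2.imread(f"pics/{nm}0.png")
    o=ortho(p,camera_info(nm),0.016,0.28,0.74,-0.30,0.18)
    cv2.imwrite(f"pics/or_{nm}.png",o)
a=np.hstack([cv2.imread("pics/or_scene.png")[:, :400],cv2.imread("pics/or_side.png")[:,80:]]); print(a.shape); 
cv2.imwrite("pics/or2.png",a[:, :800])
E
```

```text
(460, 800, 3)
```

View pics/or_scene.png

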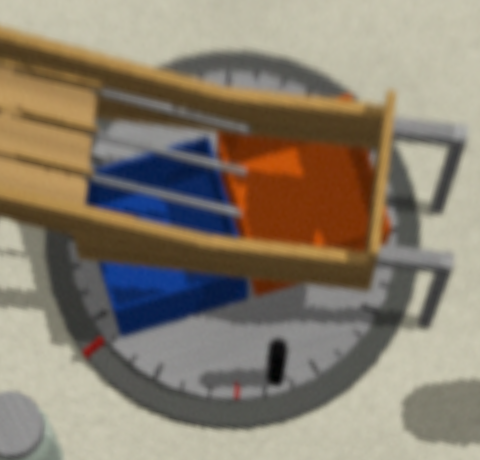

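View pics/or_side.png

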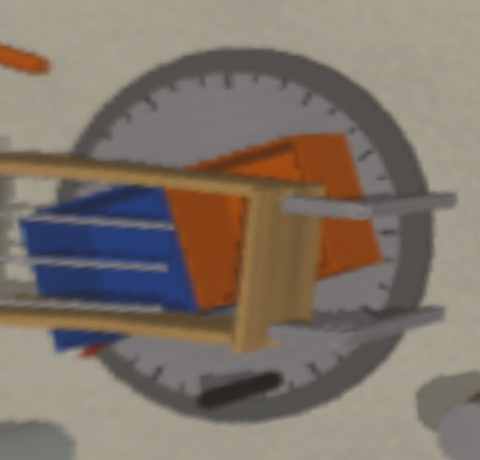

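```bash
python3 - <<'E'
from h import *
from scipy.optimize import least_squares
for nm,c0 in (("scene",(.519,-.067)),("side",(.515,-.055))):
    o=cv2.GaussianBlur(cv2.imread(f"pics/or_{nm}.png"),(5,5),0); hsv=cv2.cvtColor(o,cv2.COLOR_BGR2HSV)
    gray=cv2.cvtColor(o,cv2.COLOR_BGR2GRAY).astype(float)
    c=np.array(c0)
    for it in range(3):
        pts=[]
        for a in np.radians(np.arange(0,360,1.5)):
            rs=np.arange(.150,.180,.0005); r=(c[0]+rs*np.cos(a)-.28)*1000; cc=(c[1]+rs*np.sin(a)+.30)*1000
            ok=(r>=0)&(r<459)&(cc>=0)&(cc<479)
            if not ok.all(): continue
            v=gray[r.astype(int),cc.astype(int)]; s=hsv[r.astype(int),cc.astype(int),1]
            if s.max()>55: continue
            gdt=v[12:]-v[:-12]; i=gdt.argmin()
            if gdt[i]<-25 and v.min()>35: 
                rr=rs[i+6]; pts.append((c[0]+rr*np.cos(a),c[1]+rr*np.sin(a)))
        X=np.array(pts)
        f=lambda q:np.hypot(X[:,0]-q[0],X[:,1]-q[1])-.165
        c=least_squares(f,c,loss='cauchy',f_scale=.002).x
    f3=lambda q:np.hypot(X[:,0]-q[0],X[:,1]-q[1])-q[2]
    print(nm,len(X),c.round(4),(abs(f(c))<.003).mean(), least_squares(f3,[*c,.165],loss='cauchy',f_scale=.002).x.round(4))
    gm={}
E
```

```text
scene 93 [ 0.5134 -0.0669] 0.9139784946236559 [ 0.5147 -0.0668  0.1637]
side 96 [ 0.5166 -0.0656] 0.9270833333333334 [ 0.5164 -0.0652  0.1642]
```

```bash
cat >> h.py <<'E'
GC=np.array([0.515,-0.066]); GY=np.radians(-6.7)
def toG(P):
    P=np.asarray(P,float); q=P[...,:2]-GC; c,s=np.cos(GY),np.sin(GY)
    return np.stack([c*q[...,0]+s*q[...,1],-s*q[...,0]+c*q[...,1],P[...,2]],-1)
def fromG(P):
    P=np.asarray(P,float); c,s=np.cos(GY),np.sin(GY)
    return np.stack([GC[0]+c*P[...,0]-s*P[...,1],GC[1]+s*P[...,0]+c*P[...,1],P[...,2]],-1)
E
python3 - <<'E'
from h import *
for nm in ("scene","side"):
    p=cv2.imread(f"pics/{nm}0.png");d=np.load(f"pics/{nm}0.npy");ci=camera_info(nm)
    hsv=cv2.cvtColor(p,cv2.COLOR_BGR2HSV); P=cloud(d,ci)
    wd=(cv2.inRange(hsv,(8,70,60),(28,255,255))>0)
    G=toG(P); m=wd&(abs(G[...,0])<.1)&(G[...,1]>-.34)&(G[...,1]<.16)&(G[...,2]>.06)
    Q=G[m]
    for y in np.arange(-.30,.14,.05):
        q=Q[abs(Q[:,1]-y)<.008]
        if len(q)>5: 
            top=q[q[:,2]>q[:,2].max()-.012]
            print(nm,round(y,2),"x",q[:,0].min().round(3),q[:,0].max().round(3),"ztop",q[:,2].max().round(3), 'floor z',np.median(q[abs(q[:,0])<.04][:,2]).round(3))
    print(Q[:,1].min(),Q[:,1].max())
    v=p.copy()
    # draw expected outlines
    z=lambda y:.155-(y+.245)*np.tan(np.radians(14))
    for pts in ([[x,y,z(y)+.033] for x,y in((-.072,-.308),(.072,-.308),(.072,0),(-.072,0),(-.072,-.308))],[[-.062,-.302,z(-.302)],[.062,-.302,z(-.302)],[.062,-.128,z(-.128)],[-.062,-.128,z(-.128)],[-.062,-.302,z(-.302)]],[[-.072,.13,.15],[.072,.13,.15]]):
        uv=project(fromG(np.array(pts)),ci); cv2.polylines(v,[np.round(uv*8).astype(np.int32)],False,(0,0,255),1,shift=3)
    c=project([[.5,-.12,.1]],ci)[0].astype(int); crop(v,max(0,c[0]-110),c[1]-80,c[0]+90,c[1]+70,4,f"pics/gv_{nm}.png")
E
```

```text
scene -0.3 x -0.069 0.075 ztop 0.203 floor z 0.169
scene -0.25 x -0.072 0.075 ztop 0.195 floor z 0.156
scene -0.2 x -0.07 0.074 ztop 0.182 floor z 0.144
scene -0.15 x -0.07 0.074 ztop 0.17 floor z 0.132
scene -0.1 x -0.073 0.074 ztop 0.156 floor z nan
scene -0.05 x -0.073 0.073 ztop 0.142 floor z nan
scene -0.0 x -0.077 0.072 ztop 0.134 floor z 0.076
scene 0.05 x -0.072 0.072 ztop 0.135 floor z nan
scene 0.1 x -0.074 0.072 ztop 0.135 floor z 0.073
-0.30948883984878595 0.1493857914892169
side -0.3 x -0.068 0.071 ztop 0.201 floor z 0.175
side -0.25 x -0.068 0.076 ztop 0.195 floor z 0.156
side -0.2 x -0.069 0.075 ztop 0.181 floor z 0.143
side -0.15 x -0.07 0.074 ztop 0.17 floor z 0.131
side -0.1 x -0.07 0.075 ztop 0.154 floor z nan
side -0.05 x -0.07 0.073 ztop 0.142 floor z nan
side -0.0 x -0.073 0.072 ztop 0.134 floor z 0.068
side 0.05 x -0.094 0.072 ztop 0.132 floor z nan
side 0.1 x -0.1 0.072 ztop 0.133 floor z nan
-0.31195894406081404 0.15188294299519872
  return _methods._mean(a, axis=axis, dtype=dtype,
  ret = ret.dtype.type(ret / rcount)
```

View pics/gv_scene.png

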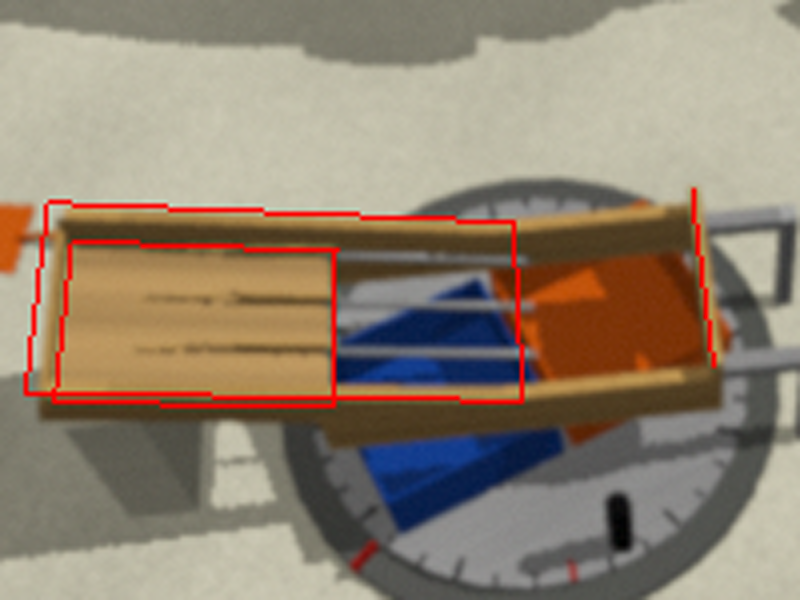

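View pics/gv_side.png

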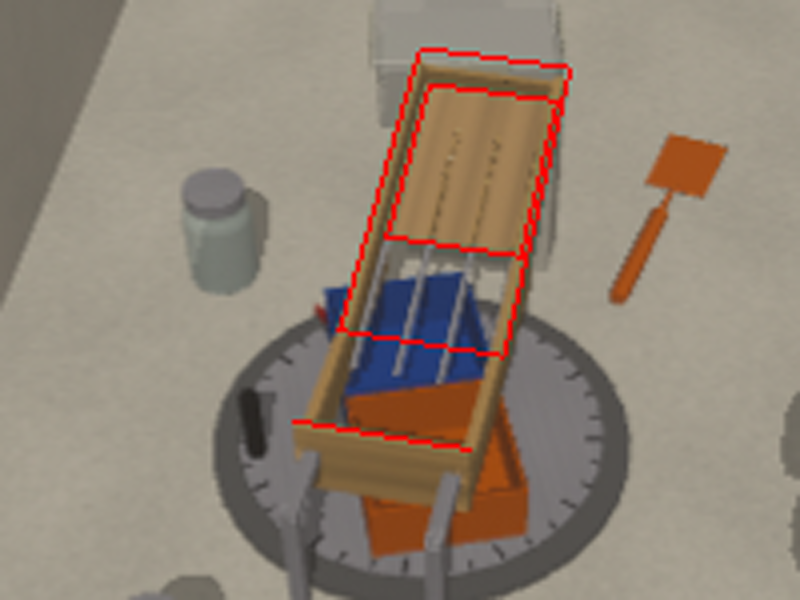

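```bash
python3 - <<'E'
from h import *
d=np.load("pics/scene0.npy");ci=camera_info("scene");P=cloud(d,ci)
for u,v in ((115,246),(118,210),(280,262),(194,294),(193,247)):
    print(u,v,P[v,u].round(4),toG(P[v,u]).round(4),project(P[v,u],ci).round(2))
print(np.linalg.norm(np.array(ci["R"])@np.array(ci["R"]).T-np.eye(3)))
E
```

```text
115 246 [ 0.5237 -0.3701  0.1862] [ 0.0442 -0.301   0.1862] [[115. 246.]]
118 210 [ 0.4123 -0.3599  0.1859] [-0.0677 -0.3039  0.1859] [[118. 210.]]
280 262 [0.5853 0.0559 0.017 ] [0.0556 0.1293 0.017 ] [[280. 262.]]
194 294 [ 0.6274 -0.2062  0.0137] [ 0.128  -0.1261  0.0137] [[194. 294.]]
193 247 [ 0.4817 -0.1901  0.0242] [-0.0185 -0.1271  0.0242] [[193. 247.]]
4.19609332220923e-16
```

```bash
sed -i 's/radians(-6.7)/radians(-6.3)/' h.py; cat >> h.py <<'E'
from scipy.spatial.transform import Rotation as Ro
def togo(x,y,z,yaw_deg=None):
    s=get_state(); R=Ro.from_euler('xyz',s["ee_rot"]).as_matrix()
    d=np.array([x,y,z])-s["tool_pos"]
    print("t",round(s["time_s"],2),"pos",s["tool_pos"].round(4),"rpy",np.degrees(s["ee_rot"]).round(2),"gap",round(s["finger_gap"],4),"F",np.round(s["contact_force"],1))
    if yaw_deg is not None:
        a=yaw_deg-np.degrees(s["ee_rot"][2]); a=(a+180)%360-180; print("turn (tool z)",round(-a,2))
    print("togo cm, tool axes now",(R.T@d*100).round(2),"dist",np.linalg.norm(d).round(3))
E
python3 -m pendant '{"travel":[[-3.25,-2,0],[-3.25,-2,0],[-3.25,-2,0],[-3.25,-2,0],[-3.25,-2,0],[-3.25,-2,0],[-3.25,-2,0],[-3.25,-2,0],[-3.25,-2,0],[-3.25,-2,0]],"turn":[0,0,0,0,0,0,0,0,0,0],"fingers":[0.7,0.7,0.7,0.7,0.7,0.7,0.7,0.7,0.7,0.7]}' 40; python3 -c "
from h import *; togo(.6595,-.026,.16,185); print(get_state()['joints'])"
```

```text
time_s: 0.98
tool_pos: [0.3906, 0.2419, 0.2501]
ee_rot: [-3.142, -0.0, 2.915]
contact_force: [0.5, 0.3, -0.2]
finger_gap: 0.0598
t 0.98 pos [0.3906 0.2419 0.2501] rpy [-1.80e+02 -1.00e-02  1.67e+02] gap 0.0598 F [ 0.5  0.3 -0.2]
turn (tool z) -18.0
togo cm, tool axes now [-32.23 -20.06   9.  ] dist 0.39
[ 4.08384597e-01 -1.21931892e-01 -6.63517975e-02  1.62653923e+00
  1.03424977e-04  6.35273758e-01]
```

```bash
python3 -m pendant '{"travel":[[-3.2,-2,0],[-3.2,-2,0],[-3.2,-2,0],[-3.2,-2,0],[-3.2,-2,0],[-3.2,-2,0],[-3.2,-2,0],[-3.2,-2,0],[-3.2,-2,0],[-3.2,-2,0]],"turn":[0,0,0,0,0,0,0,0,0,0],"fingers":[0.6,0.6,0.6,0.6,0.6,0.6,0.6,0.6,0.6,0.6]}' 40; python3 -m pendant '{"travel":[[0,0,1],[0,0,1],[0,0,1],[0,0,0],[0,0,0],[0,0,0],[0,0,0],[0,0,0],[0,0,0],[0,0,0]],"turn":[-6,-6,-6,0,0,0,0,0,0,0],"fingers":[0.6,0.6,0.6,0.6,0.6,0.6,0.6,0.6,0.6,0.6]}' 40; python3 - <<'E'
from h import *; togo(.6595,-.026,.075,185)
ci=camera_info("wrist");p,d=capture("wrist"); cv2.imwrite("pics/w1.png",p)
p2,_=capture("scene"); crop(p2,150,200,310,320,5,"pics/s1.png")
hsv=cv2.cvtColor(p,cv2.COLOR_BGR2HSV); P=cloud(d,ci)
m=(abs(P[...,0]-.66)<.04)&(abs(P[...,1]+.026)<.04)&(P[...,2]>.08)&(P[...,2]<.1)
Q=P[m]; print(len(Q),Q.mean(0),Q.min(0),Q.max(0))
E
```

```text
time_s: 1.82
tool_pos: [0.6574, -0.0247, 0.2496]
ee_rot: [3.142, -0.001, 2.915]
contact_force: [0.5, 0.5, 0.1]
finger_gap: 0.0514
time_s: 2.65
tool_pos: [0.6567, -0.0231, 0.221]
ee_rot: [-3.141, 0.001, -3.054]
contact_force: [-0.2, -0.8, 0.3]
finger_gap: 0.0513
t 2.65 pos [ 0.6567 -0.0231  0.221 ] rpy [-1.7998e+02  6.0000e-02 -1.7501e+02] gap 0.0513 F [-0.2 -0.8  0.3]
turn (tool z) -0.01
togo cm, tool axes now [-0.23 -0.3  14.6 ] dist 0.146
350 [ 0.65759129 -0.02501512  0.08869838] [ 0.65011208 -0.0336076   0.08000585] [ 0.66714791 -0.01661727  0.09137519]
```

View pics/w1.png

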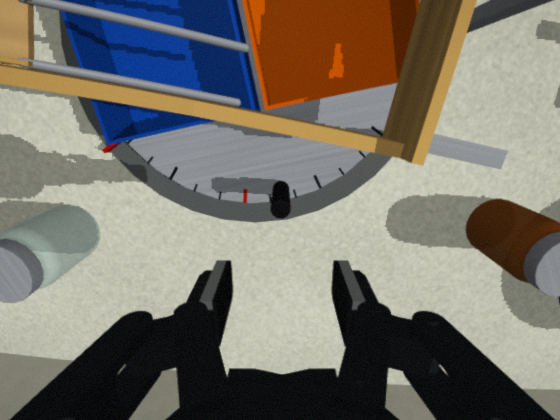

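View pics/s1.png

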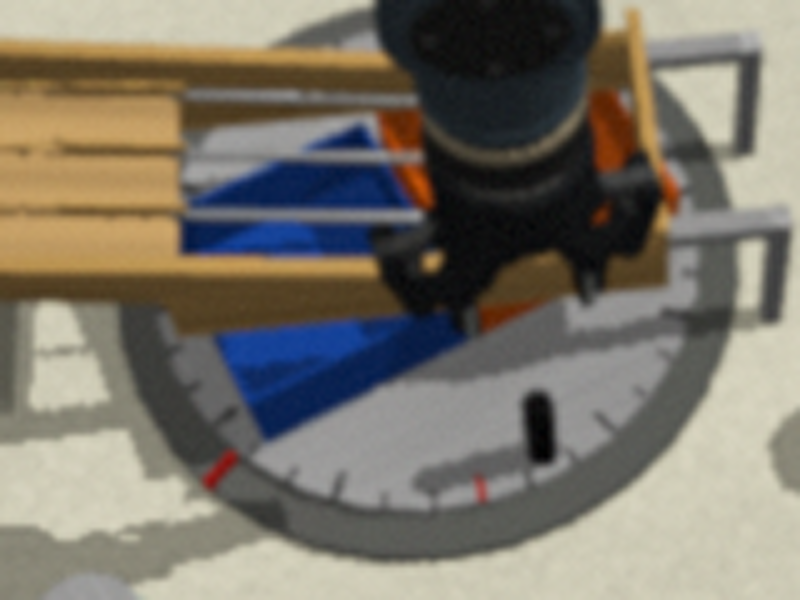

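```bash
python3 -m pendant '{"travel":[[-0.2,-0.2,2.5],[0,0,3],[0,0,3],[0,0,3],[0,0,2],[0,0,1],[0,0,0],[0,0,0],[0,0,0],[0,0,0]],"turn":[0,0,0,0,0,0,0,0,0,0],"fingers":[0.6,0.6,0.6,0.6,0.6,0.6,0.6,0,0,0]}' 40; python3 -m pendant '{"travel":[[0,0,0],[0,0,0],[0,0,0],[0,0,0],[0,0,0],[0,0,0],[0,0,0],[0,0,0],[0,0,0],[0,0,0]],"turn":[0,0,0,0,0,0,0,0,0,0],"fingers":[0,0,0,0,0,0,0,0,0,0]}' 40;  python3 - <<'E'
from h import *; togo(.664,-.0825,.0755,185)
for a in (15.5,11,7,3,-1.5,-6.3): print(a,(GC+.15*np.array([np.cos(np.radians(a)),np.sin(np.radians(a))])).round(4))
E
```

```text
time_s: 3.58
tool_pos: [0.6607, -0.0251, 0.0784]
ee_rot: [-3.141, 0.005, -3.054]
contact_force: [-2.1, 3.3, -2.4]
finger_gap: 0.017
time_s: 4.42
tool_pos: [0.6607, -0.0252, 0.0783]
ee_rot: [-3.141, 0.005, -3.054]
contact_force: [0.4, 0.7, 6.0]
finger_gap: 0.0169
t 4.42 pos [ 0.6607 -0.0252  0.0783] rpy [-179.95    0.3  -174.99] gap 0.0169 F [0.4 0.7 6. ]
turn (tool z) 0.01
togo cm, tool axes now [ 0.17 -5.74  0.29] dist 0.057
15.5 [ 0.6595 -0.0259]
11 [ 0.6622 -0.0374]
7 [ 0.6639 -0.0477]
3 [ 0.6648 -0.0581]
-1.5 [ 0.6649 -0.0699]
-6.3 [ 0.6641 -0.0825]
```

```bash
python3 -m pendant '{"travel":[[-0.06,-0.55,0],[-0.06,-0.55,0],[-0.06,-0.55,0],[-0.06,-0.55,0],[0.02,-0.55,0],[0.02,-0.55,0],[0.02,-0.55,0],[0.02,-0.55,0],[0.1,-0.65,0],[0.1,-0.65,0]],"turn":[0,0,0,0,0,0,0,0,0,0],"fingers":[0,0,0,0,0,0,0,0,0,0]}' 40; python3 - <<'E'
from h import *; togo(.6641,-.0825,.0755,185)
p2,_=capture("scene"); cv2.imwrite("pics/scene2.png",p2); crop(p2,150,200,310,320,5,"pics/s2.png")
p2,_=capture("wrist"); cv2.imwrite("pics/w2.png",p2)
E
```

```text
time_s: 5.25
tool_pos: [0.667, -0.0814, 0.0783]
ee_rot: [3.141, 0.009, -3.054]
contact_force: [4.9, 1.7, 3.5]
finger_gap: 0.0166
t 5.25 pos [ 0.667  -0.0814  0.0783] rpy [ 179.98    0.53 -174.98] gap 0.0166 F [4.9 1.7 3.5]
turn (tool z) 0.02
togo cm, tool axes now [ 0.31 -0.09  0.27] dist 0.004
```

View pics/s2.png

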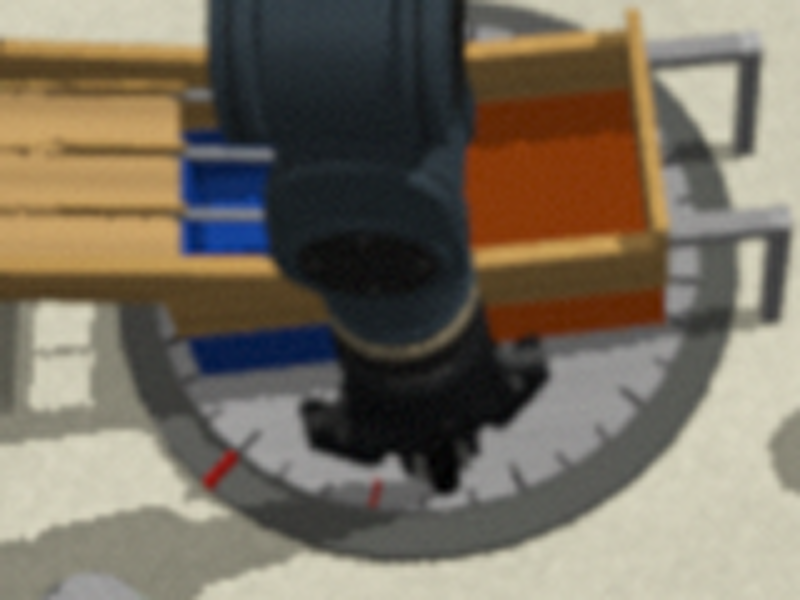

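View pics/w2.png

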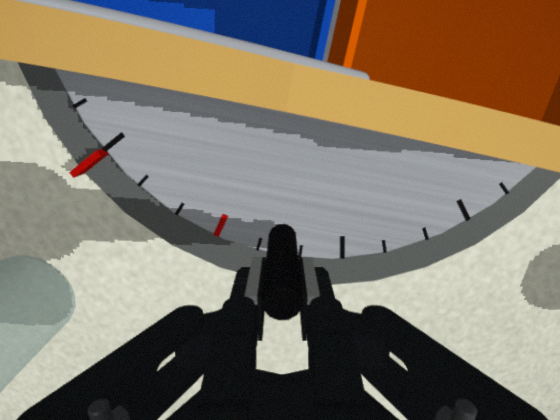

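The wrist view shows the first long black tick at ≈(112,143) collinear with the red index line at ≈(88,162), with the red 0 tick at (220,225). I'll check it numerically.

```bash
python3 - <<'E'
from h import *
ci=camera_info("wrist")
A=onplane([[88,163],[113,144],[220,225]],ci,0.0165)[:,:2]
v=A-GC; print(A.round(4),np.degrees(np.arctan2(v[:,1],v[:,0])).round(2),np.hypot(*v.T).round(4))
ci=camera_info("scene"); A=onplane([[150+221/5,200+470/5],[150+376/5,200+494/5]],ci,0.0165)[:,:2]
v=A-GC; print(A.round(4),np.degrees(np.arctan2(v[:,1],v[:,0])).round(2),np.hypot(*v.T).round(4))
E
```

```text
[[ 0.6272 -0.2051]
 [ 0.6145 -0.1885]
 [ 0.6608 -0.1234]] [-51.11 -50.92 -21.49] [0.1788 0.1578 0.1567]
[[ 0.6287 -0.2053]
 [ 0.6624 -0.1211]] [-50.78 -20.5 ] [0.1798 0.1574]
```

Reading ≈ 30°. Releasing and going up, then over to the scoop.

```bash
python3 -m pendant '{"travel":[[0,0,0],[0,0,0],[0,0,0],[0,0,0],[0,0,-2],[0,0,-3],[0,0,-3],[0,0,-3.5],[0,0,-3.5],[0,0,-2]],"turn":[0,0,0,0,0,0,0,0,0,0],"fingers":[0.6,0.6,0.6,0.6,0.6,0.6,0.6,0.6,0.6,0.6]}' 40; python3 - <<'E'
from h import *; togo(.475,.3545,.16,-94.4)
p2,_=capture("wrist"); cv2.imwrite("pics/w3.png",p2)
E
```

```text
time_s: 6.18
tool_pos: [0.6637, -0.0819, 0.2496]
ee_rot: [-3.14, 0.004, -3.054]
contact_force: [0.1, -0.2, 0.8]
finger_gap: 0.0511
t 6.18 pos [ 0.6637 -0.0819  0.2496] rpy [-179.91    0.21 -174.98] gap 0.0511 F [ 0.1 -0.2  0.8]
turn (tool z) -80.58
togo cm, tool axes now [15.01 45.14  8.83] dist 0.484
```

View pics/w3.png

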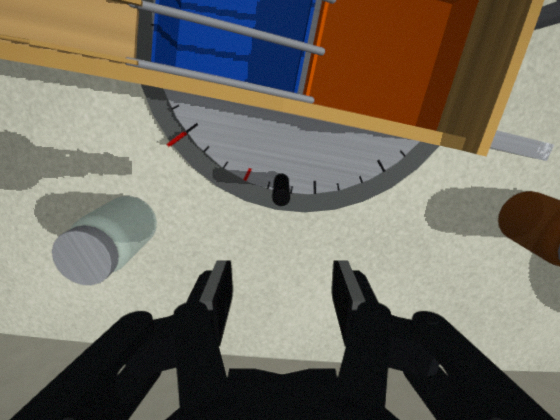

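```bash
python3 -m pendant '{"travel":[[1.25,3.76,0],[1.25,3.76,0],[1.25,3.76,0],[1.25,3.76,0],[1.25,3.76,0],[1.25,3.76,0],[1.25,3.76,0],[1.25,3.76,0],[1.25,3.76,0],[1.25,3.76,0]],"turn":[0,0,0,0,0,0,0,0,0,0],"fingers":[0.7,0.7,0.7,0.7,0.7,0.7,0.7,0.7,0.7,0.7]}' 40; python3 -m pendant '{"travel":[[1.25,3.76,0],[1.25,3.76,0],[0,0,0],[0,0,0],[0,0,0],[0,0,0],[0,0,0],[0,0,0],[0,0,0],[0,0,0]],"turn":[0,0,-7,-7,-7,-7,-7,-7,-7,-7],"fingers":[0.7,0.7,0.7,0.7,0.7,0.7,0.7,0.7,0.7,0.7]}' 40;  python3 -m pendant '{"travel":[[0,0,0],[0,0,0],[0,0,0],[0,0,0],[0,0,0],[0,0,1],[0,0,1],[0,0,0],[0,0,0],[0,0,0]],"turn":[-7,-7,-7,-3.6,0,0,0,0,0,0],"fingers":[0.7,0.7,0.7,0.7,0.7,0.7,0.7,0.7,0.7,0.7]}' 40; python3 - <<'E'
from h import *; togo(.475,.3545,.16,-94.4)
ci=camera_info("wrist");p,d=capture("wrist"); cv2.imwrite("pics/w4.png",p);np.save("pics/w4.npy",d)
P=cloud(d,ci);hsv=cv2.cvtColor(p,cv2.COLOR_BGR2HSV)
m=(cv2.inRange(hsv,(50,100,40),(75,255,255))>0)&(abs(P[...,0]-.475)<.1)&(abs(P[...,1]-.35)<.1)
Q=P[m]; print(len(Q),np.percentile(Q[:,2],[5,50,95]))
T=Q[Q[:,2]>.088]; u=T[:,:2]-T[:,:2].mean(0); w,V=np.linalg.eigh(u.T@u); ev=V[:,1]
print(T.mean(0),np.degrees(np.arctan2(ev[1],ev[0])),np.ptp(u@ev),np.ptp(u@V[:,0]))
print(((T[:,:2]).min(0)+T[:,:2].max(0))/2)
E
```

```text
time_s: 7.07
tool_pos: [0.5043, 0.2831, 0.2444]
ee_rot: [-3.141, -0.002, -3.054]
contact_force: [0.8, -0.2, 0.4]
finger_gap: 0.06
time_s: 7.9
tool_pos: [0.4739, 0.3542, 0.2441]
ee_rot: [3.141, -0.002, -2.07]
contact_force: [-0.0, -0.1, 0.5]
finger_gap: 0.0599
time_s: 8.73
tool_pos: [0.4742, 0.3543, 0.2247]
ee_rot: [3.141, -0.001, -1.648]
contact_force: [0.1, -0.6, 0.6]
finger_gap: 0.0594
t 8.73 pos [0.4742 0.3543 0.2247] rpy [ 1.7994e+02 -4.0000e-02 -9.4420e+01] gap 0.0594 F [ 0.1 -0.6  0.6]
turn (tool z) -0.02
togo cm, tool axes now [-0.03 -0.08  6.47] dist 0.065
2017 [0.08223573 0.09367189 0.09474155]
[0.47342299 0.35477129 0.09367042] 85.03411754551755 0.09588685988751676 0.016057847611034105
[0.4735754  0.35779479]
```

View pics/w4.png

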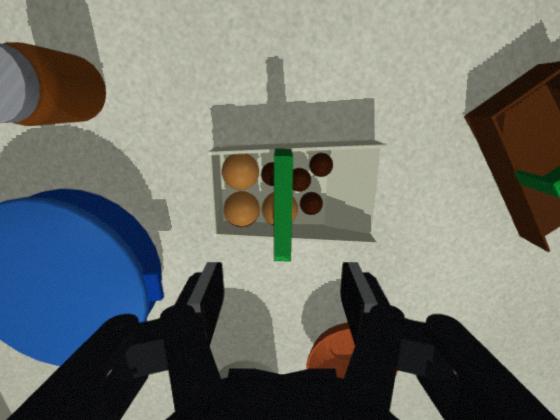

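The white scoop holds the nuts and its green bar runs from (283,150) to (283,260). The lip is to the right, and the brown look-alike is at (530,160). Descending to grip.

```bash
python3 -m pendant '{"travel":[[-0.1,0.1,2.5],[0,0,3],[0,0,3],[0,0,2.5],[0,0,1.5],[0,0,0.9],[0,0,0],[0,0,0],[0,0,0],[0,0,0]],"turn":[0,0,0,0,0,0,0,0,0,0],"fingers":[0.6,0.6,0.6,0.6,0.6,0.6,0.6,0.4,0.2,0]}' 60; python3 -m pendant '{"travel":[[0,0,0],[0,0,0],[0,0,0],[0,0,0],[0,0,0],[0,0,0],[0,0,0],[0,0,-0.5],[0,0,-0.5],[0,0,0]],"turn":[0,0,0,0,0,0,0,0,0,0],"fingers":[0,0,0,0,0,0,0,0,0,0]}' 60;  python3 - <<'E'
from h import *; togo(.475,.3545,.26,-94.4)
p2,_=capture("side"); crop(p2,200,220,340,325,5.5,"pics/s4.png")
E
```

```text
time_s: 9.62
tool_pos: [0.4748, 0.3564, 0.0936]
ee_rot: [-3.139, 0.002, -1.648]
contact_force: [-0.6, 0.7, 14.2]
finger_gap: 0.0159
time_s: 10.45
tool_pos: [0.4737, 0.3556, 0.1019]
ee_rot: [-3.141, 0.0, -1.647]
contact_force: [0.7, -0.1, -2.4]
finger_gap: 0.0143
t 10.45 pos [0.4737 0.3556 0.1019] rpy [-1.7998e+02  1.0000e-02 -9.4390e+01] gap 0.0143 F [ 0.7 -0.1 -2.4]
turn (tool z) 0.01
togo cm, tool axes now [  0.1   -0.14 -15.81] dist 0.158
```

View pics/s4.png

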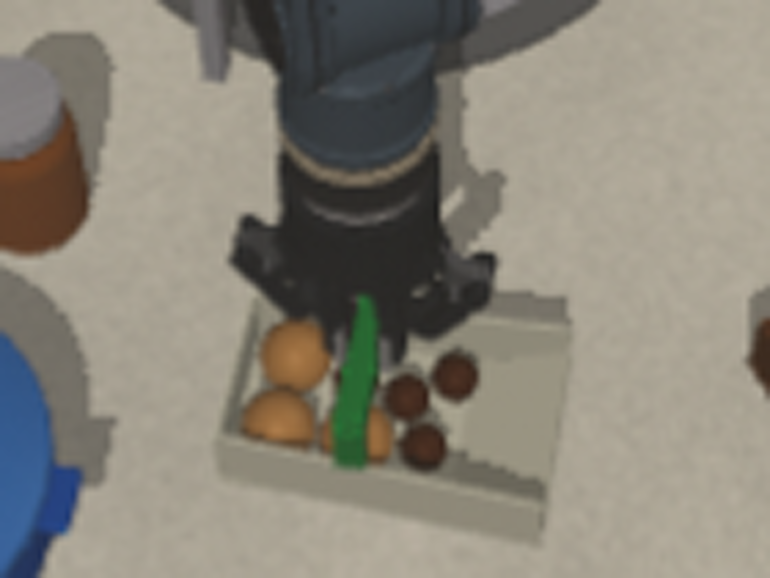

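Scoop is lifted about 1 cm and the wrist reads −2.4 N, which matches its weight. The tool can't be pitched, so I plan to tip the scoop by laying its rear floor on the chute's upper cross wall and letting it pivot. Before that I'll check the fins and the wall in the depth data.

```bash
python3 - <<'E'
from h import *
d=np.load("pics/scene0.npy");ci=camera_info("scene");G=toG(cloud(d,ci)).reshape(-1,3)
zb=.155-(G[:,1]+.245)*np.tan(np.radians(14))
for y in np.arange(-.31,-.13,.012):
    r=[]
    for x in np.arange(-.08,.081,.008):
        m=(abs(G[:,1]-y)<.006)&(abs(G[:,0]-x)<.004)
        r.append("%3.0f"%(1000*np.nanmedian(G[m,2]-zb[m])) if m.sum() else " --")
    print(round(y,3)," ".join(r))
for b in ((0,-.24),(0,-.26),(0,-.28),(0,-.12)): print(b,fromG([*b,.3]).round(4))
E
ls pics; python3 - <<'E'
from h import *
p=cv2.imread("pics/w3.png")
E
```

```text
-0.31  --  19  19  17  17  21  10  17   9  18  18   9  17  14  18   8  17  16 -170  -1 -170
-0.298  --  33  13   1   1   0   1   1  -0   2   0  -1   1  -0  -1   1  19  20  31 -60 -168
-0.286  --  32  18   0  -0  -2  -1  -1  -0   1  -0  -1  -1   0  -1   0   5  29  32 -64 -164
-0.274  --  33  17  -0   1  -0  -0  -0   0   1  -1  -0  -1  -0  -0   0  --  30  32 -48 -162
-0.262  --  33  19  -1   1   1  -0   0   1  -1   1  -0  -0   0  -0   0   1  --  33 -55 -158
-0.25  --  33  17   0  -1   0   0  -1   1   0  -1  -3 -131 -117 -111 -91 -108 -103 -79 -38 -157
-0.238  --  34  19   1  -0   0  -1  -0  -0   1  -2  -3 -149  -4  -2  -2 -153 -152 -60  13 -151
-0.226  --  32  19  -0   0   0  -0   0   2   0  -2  -3  -2  -2  -1 -74 -147 -149 -145  12 -151
-0.214  --  33  19   1   1  -0  -1   2   0   1  -1  -3  -1  -2  -1  -2 -147 -146  31  14 -147
-0.202  --  33  20   3  -0   1  -1   1   1   2  -2  -3 -141  -2  -4 -72 -143 -143  28  12 -143
-0.19  --  32  20   4   0  -0   0  -0   1  -1  -0  -1  -3  -0  -1  -1 -138 -140  31  10 -141
-0.178  --  33  22   2  -1  -0   1   8   1   1  -0   0 -124  -1  -2  -2 -129 -133 -130  16 -137
-0.166  --  32  20   3   1   0   1   7   1  -1  -1  -1  -1  -2 -126  -2 -128 -128  30  13 -127
-0.154 -122  31  24   1  -0  -1   1   6   1  -2   1  -0   7   2  -1  -4 -115 -116 -115  12 -124
-0.142 -114 -109  17   1  -1   0  -0   7  -2 -75   1  -0   8   0   0  -0 -113 -112  12   9 -116
(0, -0.24) [ 0.4887 -0.3046  0.3   ]
(0, -0.26) [ 0.4865 -0.3244  0.3   ]
(0, -0.28) [ 0.4843 -0.3443  0.3   ]
(0, -0.12) [ 0.5018 -0.1853  0.3   ]
c1.png
c2.png
c3.png
gv_scene.png
gv_side.png
or2.png
or_scene.png
or_side.png
ring_scene.png
ring_side.png
s1.png
s2.png
s4.png
scene0.npy
scene0.png
scene2.png
side0.npy
side0.png
w1.png
w2.png
w3.png
w4.npy
w4.png
wrist0.npy
wrist0.png
```

```bash
python3 -m pendant '{"travel":[[0,0,-1],[0,0,-2],[0,0,-2.5],[0,0,-2.5],[0,0,-2.5],[0,0,-2.5],[0,0,-2.5],[0,0,-2.5],[0,0,-2],[0,0,-1]],"turn":[0,0,0,0,0,0,0,0,0,0],"fingers":[0,0,0,0,0,0,0,0,0,0]}' 80; python3 -m pendant '{"travel":[[0.5,0,0],[1,-0.1,0],[1.5,-0.2,0],[2,-0.2,0],[2.5,-0.3,0],[3,-0.3,0],[3,-0.3,0],[3,-0.3,0],[3,-0.3,0],[3,-0.3,0]],"turn":[0,0,0,0,0,0,0,0,0,0],"fingers":[0,0,0,0,0,0,0,0,0,0]}' 80; python3 -m pendant '{"travel":[[3,-0.3,0],[3,-0.3,0],[3,-0.3,0],[3,-0.3,0],[3,-0.3,0],[3,-0.3,0],[3,-0.3,0],[3,-0.3,0],[3,-0.3,0],[3,-0.3,0]],"turn":[0,0,0,0,0,0,0,0,0,0],"fingers":[0,0,0,0,0,0,0,0,0,0]}' 80;  python3 - <<'E'
from h import *; togo(*fromG([0,-.258,.3155]),173.7)
p2,_=capture("scene"); cv2.imwrite("pics/s5.png",p2)
E
```

```text
time_s: 11.33
tool_pos: [0.4741, 0.3559, 0.3153]
ee_rot: [-3.138, 0.003, -1.647]
contact_force: [-0.2, -0.6, -0.3]
finger_gap: 0.0145
time_s: 12.17
tool_pos: [0.4779, 0.1272, 0.3092]
ee_rot: [3.138, -0.001, -1.648]
contact_force: [1.3, -0.2, -1.4]
finger_gap: 0.0138
time_s: 13.0
tool_pos: [0.4845, -0.1735, 0.3093]
ee_rot: [3.138, 0.001, -1.648]
contact_force: [1.2, 0.3, -1.4]
finger_gap: 0.0139
t 13.0 pos [ 0.4845 -0.1735  0.3093] rpy [ 1.798e+02  6.000e-02 -9.443e+01] gap 0.0139 F [ 1.2  0.3 -1.4]
turn (tool z) 91.87
togo cm, tool axes now [14.83 -1.37 -0.64] dist 0.149
```

View pics/s5.png

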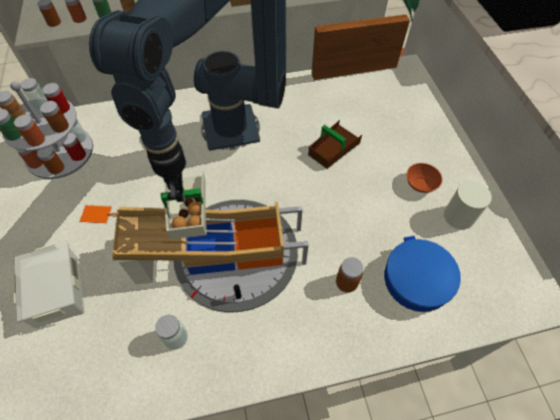

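```bash
python3 -m pendant '{"travel":[[3,-0.3,-0.2],[3,-0.3,-0.2],[2.5,-0.3,-0.2],[2.3,-0.2,-0.2],[1.7,-0.2,-0.2],[1.2,-0.1,0],[0.7,0,0],[0.3,0,0],[0.1,0,0],[0,0,0]],"turn":[0,0,0,0,0,0,0,0,2,4],"fingers":[0,0,0,0,0,0,0,0,0,0]}' 80; python3 -m pendant '{"travel":[[0,0,0],[0,0,0],[0,0,0],[0,0,0],[0,0,0],[0,0,0],[0,0,0],[0,0,0],[0,0,0],[0,0,0]],"turn":[5,5,5,5,5,5,5,5,5,5],"fingers":[0,0,0,0,0,0,0,0,0,0]}' 80; python3 -m pendant '{"travel":[[0,0,0],[0,0,0],[0,0,0],[0,0,0],[0,0,0],[0,0,0],[0,0,0],[0,0,0],[0,0,0],[0,0,0]],"turn":[5,5,5,5,5,5,3,2,0.9,0],"fingers":[0,0,0,0,0,0,0,0,0,0]}' 80;  python3 - <<'E'
from h import *; togo(*fromG([0,-.258,.3155]),173.7)
p2,d2=capture("scene"); cv2.imwrite("pics/s6.png",p2); crop(p2,90,150,250,270,5,"pics/s6c.png"); np.save("pics/s6.npy",d2)
p3,d3=capture("side"); cv2.imwrite("pics/sd6.png",p3); crop(p3,210,60,350,165,5.5,"pics/sd6c.png"); np.save("pics/sd6.npy",d3)
E
```

```text
time_s: 13.88
tool_pos: [0.4885, -0.3199, 0.3208]
ee_rot: [3.14, 0.001, -1.754]
contact_force: [0.5, 0.1, -2.4]
finger_gap: 0.0143
time_s: 14.72
tool_pos: [0.4888, -0.3192, 0.3212]
ee_rot: [3.141, 0.0, -2.628]
contact_force: [0.6, -0.5, -2.2]
finger_gap: 0.0141
time_s: 15.55
tool_pos: [0.4888, -0.3196, 0.3212]
ee_rot: [3.141, -0.0, 3.033]
contact_force: [-0.3, -0.6, -1.9]
finger_gap: 0.0143
t 15.55 pos [ 0.4888 -0.3196  0.3212] rpy [ 1.7997e+02 -2.0000e-02  1.7377e+02] gap 0.0143 F [-0.3 -0.6 -1.9]
turn (tool z) 0.07
togo cm, tool axes now [ 0.18 -0.31  0.57] dist 0.007
```

View pics/s6c.png

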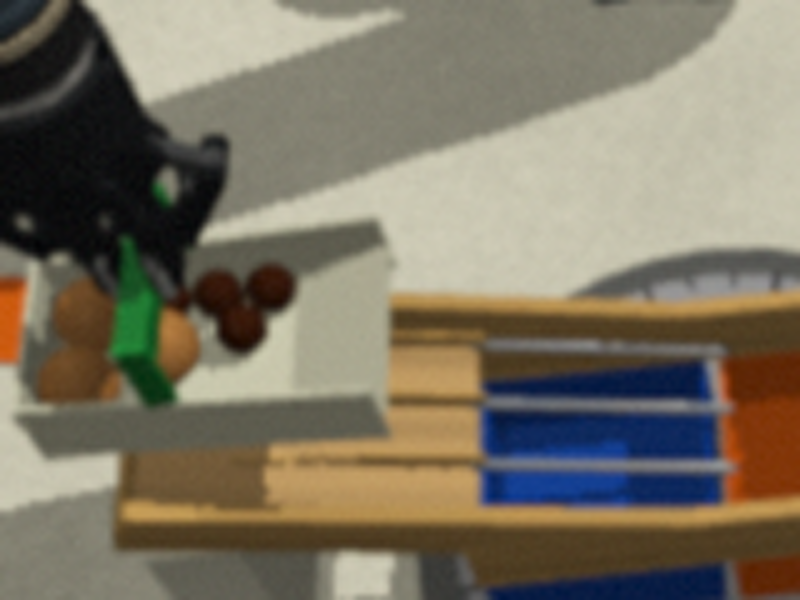

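View pics/sd6c.png

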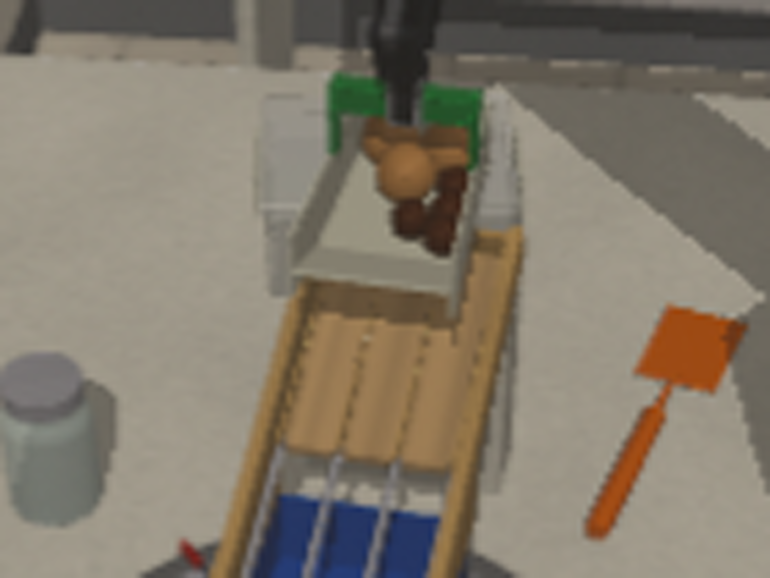

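```bash
python3 - <<'E'
from h import *
print(toG(np.array([.4888,-.3196,.3212])))
for nm,f in(("scene","s6"),("side","sd6")):
    p=cv2.imread(f"pics/{f}.png");d=np.load(f"pics/{f}.npy");ci=camera_info(nm);G=toG(cloud(d,ci));hsv=cv2.cvtColor(p,cv2.COLOR_BGR2HSV)
    m=(cv2.inRange(hsv,(50,100,40),(75,255,255))>0)&(abs(G[...,0])<.1)&(abs(G[...,1]+.26)<.06)&(G[...,2]>.25)
    Q=G[m]; print(nm,"bar",len(Q),np.percentile(Q,[1,50,99],axis=0).round(4).tolist())
    m=(hsv[...,1]<60)&(hsv[...,2]>60)&(abs(G[...,0])<.08)&(G[...,1]>-.36)&(G[...,1]<-.13)&(G[...,2]>.215)&(G[...,2]<.29)
    Q=G[m]; print("body",len(Q),np.percentile(Q,[1,50,99],axis=0).round(4).tolist())
    for y in np.arange(-.33,-.15,.02):
        q=Q[abs(Q[:,1]-y)<.006]
        if len(q)>8: print(round(y,3),"x",q[:,0].min().round(4),q[:,0].max().round(4),"z",q[:,2].min().round(4),q[:,2].max().round(4))
E
```

```text
[ 0.00178684 -0.25494354  0.3212    ]
scene bar 231 [[-0.0419, -0.2636, 0.2765], [0.0346, -0.2541, 0.3204], [0.0509, -0.2436, 0.358]]
body 1886 [[-0.0481, -0.326, 0.2291], [0.0119, -0.2119, 0.2477], [0.0548, -0.1533, 0.2754]]
-0.33 x -0.0385 0.0501 z 0.2327 0.277
-0.31 x -0.0401 0.0498 z 0.2276 0.2756
-0.29 x 0.0131 0.0493 z 0.229 0.2724
-0.27 x 0.0461 0.0505 z 0.2299 0.2747
-0.25 x -0.0445 0.0517 z 0.2278 0.2759
-0.23 x -0.0478 0.0532 z 0.2283 0.2763
-0.21 x -0.0472 0.0537 z 0.2285 0.2759
-0.19 x -0.0479 0.0557 z 0.232 0.2773
-0.17 x -0.0499 0.0554 z 0.2322 0.275
side bar 140 [[-0.0433, -0.2615, 0.2764], [-0.0114, -0.2491, 0.316], [0.0492, -0.2428, 0.3247]]
body 581 [[-0.0477, -0.3217, 0.2276], [0.0269, -0.2123, 0.2413], [0.0566, -0.1514, 0.2763]]
-0.31 x -0.0411 0.0487 z 0.2307 0.2761
-0.29 x -0.0418 0.0514 z 0.2269 0.2752
-0.27 x -0.0428 0.0505 z 0.2271 0.2588
-0.25 x -0.0438 0.0535 z 0.2289 0.2848
-0.23 x -0.0448 0.0538 z 0.2289 0.2758
-0.21 x -0.0459 0.0541 z 0.2276 0.2748
-0.19 x -0.046 0.054 z 0.2258 0.2746
-0.17 x -0.0472 0.0576 z 0.2345 0.2708
```

```bash
python3 -m pendant '{"travel":[[0.1,-0.4,0],[0.1,-0.5,0],[0.1,-0.5,0.3],[0,-0.4,0.5],[0,0,0.7],[0,0,0.7],[0,0,0.6],[0,0,0.5],[0,0,0.3],[0,0,0.2]],"turn":[0,0,0,0,0,0,0,0,0,0],"fingers":[0,0,0,0,0,0,0,0,0,0]}' 80;  python3 - <<'E'
from h import *; togo(*fromG([0,-.273,.2795]),173.7); s=get_state(); print(toG(s["tool_pos"]))
p2,d2=capture("scene"); cv2.imwrite("pics/s7.png",p2); crop(p2,90,150,250,270,5,"pics/s7c.png"); np.save("pics/s7.npy",d2)
p3,d3=capture("side"); cv2.imwrite("pics/sd7.png",p3); crop(p3,210,60,350,165,5.5,"pics/sd7c.png"); np.save("pics/sd7.npy",d3)
E
```

```text
time_s: 16.48
tool_pos: [0.4837, -0.3377, 0.2824]
ee_rot: [3.141, -0.001, 3.032]
contact_force: [0.7, -0.2, -2.4]
finger_gap: 0.0143
t 16.48 pos [ 0.4837 -0.3377  0.2824] rpy [ 1.7996e+02 -6.0000e-02  1.7372e+02] gap 0.0143 F [ 0.7 -0.2 -2.4]
turn (tool z) 0.02
togo cm, tool axes now [-0.13  0.05  0.29] dist 0.003
[-0.00126564 -0.27353696  0.28242124]
```

View pics/s7c.png

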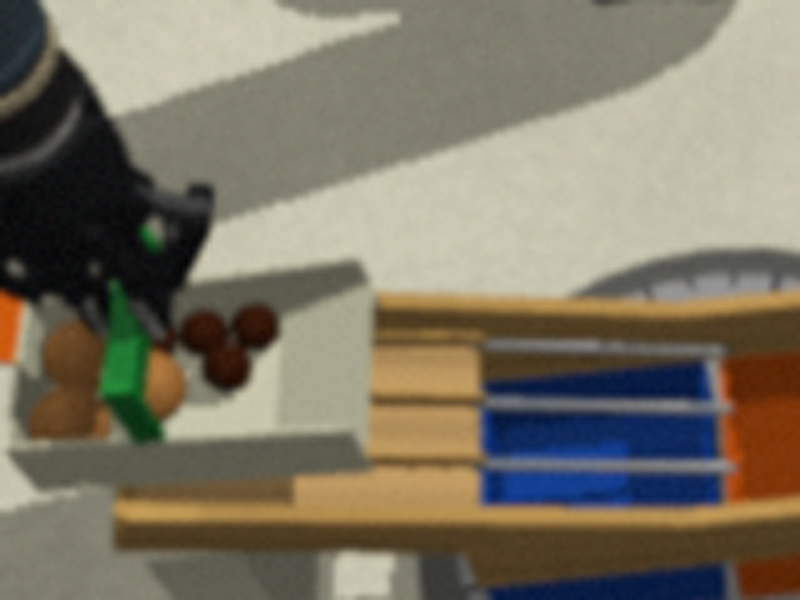

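View pics/sd7c.png

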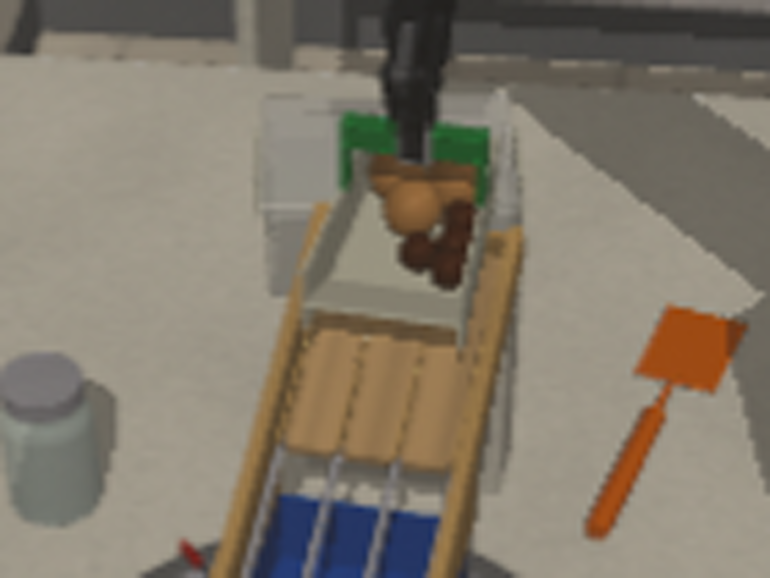

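```bash
python3 -m pendant '{"travel":[[0,0,0.1],[0,0,0.1],[0,0,0.1],[0,0,0.1],[0,0,0],[0,0,0],[0,0,0],[0,0,0],[0,0,0],[0,0,0]],"turn":[0,0,0,0,0,0,0,0,0,0],"fingers":[0,0,0,0,0,0,0,0,0,0]}' 20;  python3 - <<'E'
from h import *; s=get_state(); print(toG(s["tool_pos"]),s["contact_force"].round(2),s["moment"].round(3),s["finger_gap"])
E
```

```text
time_s: 17.42
tool_pos: [0.4841, -0.3381, 0.2816]
ee_rot: [-3.14, 0.003, 3.032]
contact_force: [-1.8, 3.0, 4.7]
finger_gap: 0.014
[-0.00084275 -0.27379821  0.28158435] [-1.8   2.99  4.72] [0.385 0.369 0.023] 0.014004203959781287
```

```bash
python3 -m pendant '{"travel":[[0,0,0],[0,0,0],[0,0,0],[0,0,0],[0,0,0],[0,0,0],[0,0,0],[0,0,0],[0,0,0],[0,0,0]],"turn":[0,0,0,0,0,0,0,0,0,0],"fingers":[0.17,0.18,0.19,0.2,0.21,0.22,0.23,0.24,0.25,0.26]}' 20;  cat > look.py <<'E'
import sys
from h import *; n=sys.argv[1]; s=get_state(); print("t",round(s["time_s"],2),"G tcp",toG(s["tool_pos"]).round(4),s["contact_force"].round(2),"gap",round(s["finger_gap"],4))
p2,d2=capture("scene"); p3,d3=capture("side")
a=cv2.resize(p2[150:270,90:250],(400,300),interpolation=3); b=cv2.resize(p3[60:165,210:350],(400,300),interpolation=3)
cv2.imwrite(f"pics/{n}.png",np.hstack([a,b])); np.savez(f"pics/{n}.npz",p2=p2,d2=d2,p3=p3,d3=d3)
# scoop tilt: light grey side wall tops
for nm,p,d in(("scene",p2,d2),("side",p3,d3)):
    ci=camera_info(nm);G=toG(cloud(d,ci));hsv=cv2.cvtColor(p,cv2.COLOR_BGR2HSV)
    m=(cv2.inRange(hsv,(50,100,40),(75,255,255))>0)&(abs(G[...,0])<.1)&(G[...,1]>-.36)&(G[...,1]<-.12)&(G[...,2]>.2)
    if m.sum()>5: print(nm,"bar",np.nanpercentile(G[m],[2,50,98],axis=0).round(4).tolist())
    m=(hsv[...,1]<60)&(hsv[...,2]>60)&(abs(G[...,0])<.07)&(G[...,1]>-.40)&(G[...,1]<-.12)&(G[...,2]>.15)
    Q=G[m]; Q=Q[Q[:,0]>.035] if nm=="scene" else Q[Q[:,0]<-.03]
    ys=[];zs=[]
    for y in np.arange(-.35,-.12,.01):
        q=Q[abs(Q[:,1]-y)<.005]
        if len(q)>5: ys.append(y); zs.append(np.percentile(q[:,2],97))
    if len(ys)>3:
        k=np.polyfit(ys,zs,1); print(nm,"tilt est",np.degrees(np.arctan(-k[0])).round(1),"y",round(ys[0],3),round(ys[-1],3),"z",np.round(zs,3).tolist())
E
python3 look.py l1
```

```text
time_s: 18.25
tool_pos: [0.4838, -0.3381, 0.279]
ee_rot: [3.141, -0.001, 3.032]
contact_force: [-0.6, 0.8, -1.0]
finger_gap: 0.0224
t 18.25 G tcp [-0.0012 -0.2739  0.279 ] [-0.62  0.77 -0.99] gap 0.0224
scene bar [[-0.0428, -0.2796, 0.2375], [0.0318, -0.2705, 0.2805], [0.0483, -0.2632, 0.2877]]
scene tilt est 1.2 y -0.35 -0.17 z [0.235, 0.237, 0.234, 0.235, 0.234, 0.233, 0.233, 0.236, 0.229, 0.234, 0.232, 0.233, 0.234, 0.232, 0.232, 0.232, 0.232, 0.232, 0.23]
side bar [[-0.0459, -0.2766, 0.241], [-0.016, -0.2649, 0.2752], [0.046, -0.2599, 0.2835]]
side tilt est 55.3 y -0.33 -0.17 z [0.232, 0.559, 0.525, 0.491, 0.233, 0.231, 0.231, 0.224, 0.232, 0.231, 0.227]
```

View pics/l1.png

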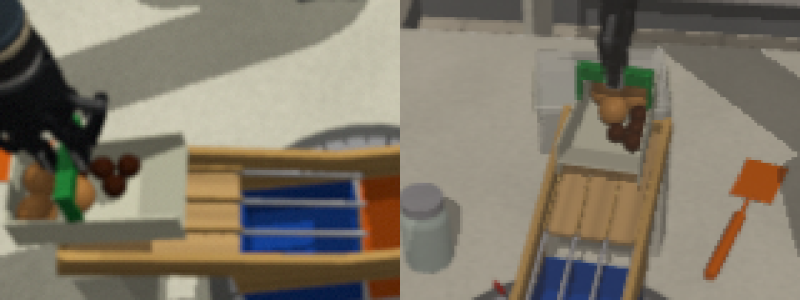

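```bash
python3 -m pendant '{"travel":[[0,0,0],[0,0,0],[0,0.2,0],[0,0.2,0.05],[0,0.2,0.05],[0,0.2,0.05],[0,0.2,0.05],[0,0.2,0.05],[0,0.2,0.05],[0,0,0]],"turn":[0,0,0,0,0,0,0,0,0,0],"fingers":[0.28,0.29,0.3,0.3,0.3,0.3,0.3,0.3,0.3,0.3]}' 20; python3 look.py l2
```

```text
time_s: 19.18
tool_pos: [0.4855, -0.3236, 0.2762]
ee_rot: [3.141, -0.0, 3.032]
contact_force: [-0.3, 1.9, -0.2]
finger_gap: 0.0255
t 19.18 G tcp [-0.0011 -0.2593  0.2762] [-0.26  1.95 -0.25] gap 0.0255
scene bar [[-0.0113, -0.267, 0.2313], [0.0321, -0.2562, 0.2726], [0.0487, -0.247, 0.294]]
scene tilt est 12.6 y -0.34 -0.17 z [0.241, 0.244, 0.241, 0.239, 0.234, 0.231, 0.231, 0.227, 0.221, 0.224, 0.22, 0.219, 0.217, 0.214, 0.208, 0.211, 0.209, 0.208]
side bar [[-0.0453, -0.264, 0.2377], [-0.0145, -0.2512, 0.2697], [0.0453, -0.2452, 0.2765]]
side tilt est 38.0 y -0.34 -0.17 z [0.239, 0.24, 0.235, 0.509, 0.561, 0.544, 0.483, 0.489, 0.214, 0.214, 0.212, 0.211, 0.209, 0.205]
```

View pics/l2.png

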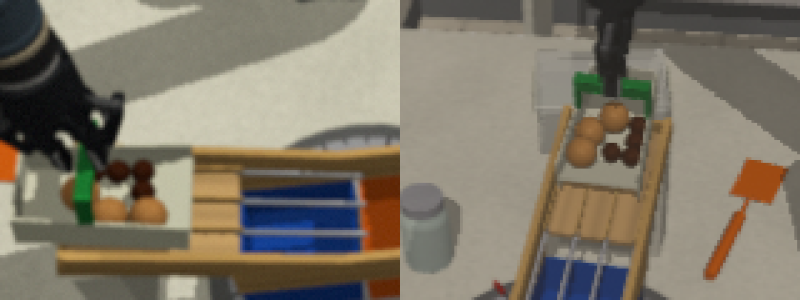

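```bash
sed -i 's/&(G\[...,2\]>.15)/\&(G[...,2]>.15)\&(G[...,2]<.30)/' look.py; python3 -m pendant '{"travel":[[0,0.1,0],[0,0.15,0.05],[0,0.15,0.05],[0,0.15,0.05],[0,0.15,0.05],[0,0.15,0.05],[0,0.15,0.05],[0,0,0],[0,0,0],[0,0,0]],"turn":[0,0,0,0,0,0,0,0,0,0],"fingers":[0.3,0.3,0.3,0.3,0.3,0.3,0.3,0.3,0.3,0.3]}' 20; python3 look.py l3
```

```text
time_s: 20.12
tool_pos: [0.4865, -0.3142, 0.2734]
ee_rot: [3.141, 0.0, 3.032]
contact_force: [0.3, 2.0, -0.3]
finger_gap: 0.0259
t 20.12 G tcp [-0.0011 -0.2498  0.2734] [ 0.34  2.04 -0.28] gap 0.0259
scene bar [[-0.012, -0.2619, 0.2249], [0.0312, -0.247, 0.2665], [0.0482, -0.2378, 0.272]]
scene tilt est 16.7 y -0.34 -0.17 z [0.22, 0.246, 0.244, 0.242, 0.234, 0.233, 0.232, 0.228, 0.242, 0.22, 0.218, 0.212, 0.208, 0.201, 0.202, 0.199, 0.195, 0.192]
side bar [[-0.046, -0.2547, 0.2385], [-0.014, -0.2418, 0.2645], [0.0451, -0.2353, 0.27]]
side tilt est 18.7 y -0.33 -0.17 z [0.245, 0.24, 0.235, 0.23, 0.225, 0.22, 0.213, 0.211, 0.207, 0.202, 0.193, 0.191]
```

View pics/l3.png

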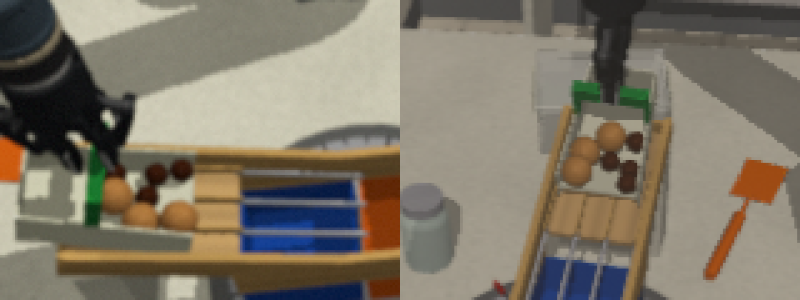

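```bash
python3 -m pendant '{"travel":[[0,0.1,0.05],[0,0.1,0.05],[0,0.1,0.05],[0,0.1,0.05],[0,0.1,0.05],[0,0.1,0.05],[0,0,0],[0,0,0],[0,0,0],[0,0,0]],"turn":[0,0,0,0,0,0,0,0,0,0],"fingers":[0.3,0.3,0.3,0.3,0.3,0.3,0.3,0.3,0.3,0.3]}' 20; python3 look.py l4
```

```text
time_s: 21.05
tool_pos: [0.4872, -0.3085, 0.2704]
ee_rot: [-3.141, 0.0, 3.032]
contact_force: [0.1, -0.1, 0.5]
finger_gap: 0.0257
t 21.05 G tcp [-0.001  -0.244   0.2704] [ 0.08 -0.1   0.47] gap 0.0257
scene bar [[-0.0151, -0.2581, 0.2249], [0.0283, -0.2429, 0.2638], [0.0484, -0.2339, 0.2685]]
scene tilt est 18.7 y -0.34 -0.17 z [0.217, 0.247, 0.248, 0.243, 0.238, 0.233, 0.229, 0.225, 0.232, 0.248, 0.213, 0.208, 0.205, 0.201, 0.194, 0.193, 0.192, 0.185]
side bar [[-0.0462, -0.2489, 0.2321], [-0.0143, -0.2388, 0.2609], [0.0455, -0.232, 0.268]]
side tilt est 17.4 y -0.34 -0.17 z [0.22, 0.245, 0.235, 0.237, 0.229, 0.225, 0.214, 0.213, 0.209, 0.203, 0.197, 0.192, 0.189, 0.186]
```

View pics/l4.png

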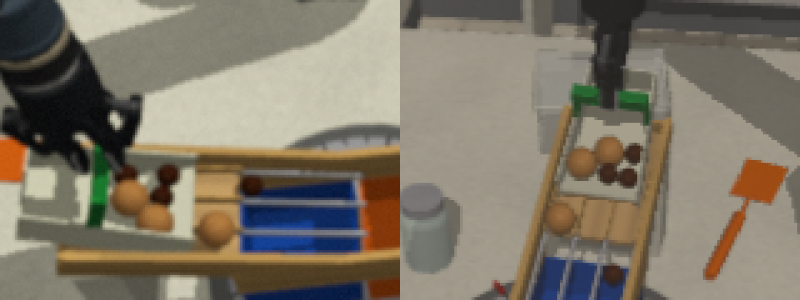

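```bash
python3 -m pendant '{"travel":[[0,0.2,0.05],[0,0.2,0.05],[0,0.2,0.05],[0,0.2,0.05],[0,0.2,0.05],[0,0,0],[0,0,0],[0,0,0],[0,0,0],[0,0,0]],"turn":[0,0,0,0,0,0,0,0,0,0],"fingers":[0.3,0.3,0.3,0.3,0.3,0.3,0.3,0.3,0.3,0.3]}' 20; python3 look.py l5
```

```text
time_s: 21.98
tool_pos: [0.4883, -0.2984, 0.2678]
ee_rot: [3.142, -0.0, 3.032]
contact_force: [0.8, -0.5, 0.3]
finger_gap: 0.0257
t 21.98 G tcp [-0.001  -0.2339  0.2678] [ 0.78 -0.52  0.3 ] gap 0.0257
scene bar [[-0.0151, -0.251, 0.2203], [0.0253, -0.2356, 0.2612], [0.0482, -0.2267, 0.266]]
scene tilt est 18.6 y -0.33 -0.16 z [0.217, 0.243, 0.243, 0.237, 0.235, 0.229, 0.227, 0.222, 0.235, 0.216, 0.21, 0.207, 0.201, 0.2, 0.194, 0.19, 0.185, 0.184]
side bar [[-0.0457, -0.2441, 0.2284], [-0.0126, -0.2311, 0.2584], [0.0457, -0.2231, 0.2642]]
side tilt est 17.5 y -0.33 -0.16 z [0.222, 0.243, 0.246, 0.234, 0.234, 0.227, 0.221, 0.187, 0.21, 0.213, 0.227, 0.208, 0.2, 0.192, 0.187, 0.184]
```

View pics/l5.png

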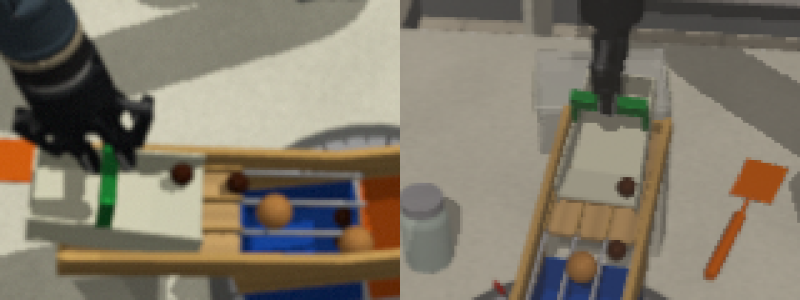

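```bash
cat > tilt.py <<'E'
import sys
from h import *
def tilt(n):
    z=np.load(f"pics/{n}.npz")
    for nm,p,d in(("scene",z["p2"],z["d2"]),("side",z["p3"],z["d3"])):
        ci=camera_info(nm);G=toG(cloud(d,ci));hsv=cv2.cvtColor(p,cv2.COLOR_BGR2HSV)
        m=(hsv[...,1]<60)&(hsv[...,2]>60)&(abs(G[...,0])<.036)&(G[...,1]>-.33)&(G[...,1]<-.13)&(G[...,2]>.13)&(G[...,2]<.26)
        Q=G[m]
        for lab,a,b in(("rear floor",-.31,-.225),("ramp",-.195,-.15)):
            q=Q[(Q[:,1]>a)&(Q[:,1]<b)]
            if len(q)<15: continue
            rng=np.random.default_rng(0);best=None
            for _ in range(300):
                i=rng.choice(len(q),2,False)
                if abs(q[i[0],1]-q[i[1],1])<.015: continue
                k=(q[i[1],2]-q[i[0],2])/(q[i[1],1]-q[i[0],1]); r=abs(q[:,2]-q[i[0],2]-k*(q[:,1]-q[i[0],1]))<.0025
                if best is None or r.sum()>best.sum(): best=r
            kk=np.polyfit(q[best,1],q[best,2],1); print(n,nm,lab,len(q),best.sum(),"deg",np.degrees(np.arctan(-kk[0])).round(1),"z at mid",np.polyval(kk,(a+b)/2).round(4))
    
for n in sys.argv[1:]: tilt(n)
E
python3 tilt.py l3 l4 l5; python3 - <<'E'
import cv2,numpy as np
z=np.load("pics/l5.npz"); p=z["p3"]; a=cv2.resize(p[80:200,220:340],None,fx=5,fy=5,interpolation=3); cv2.imwrite("pics/l5s.png",a)
E
```

```text
l3 scene rear floor 249 193 deg 18.8 z at mid 0.1798
l3 scene ramp 62 56 deg 2.9 z at mid 0.1665
l3 side rear floor 155 91 deg 20.4 z at mid 0.1784
l3 side ramp 59 39 deg -2.0 z at mid 0.1658
l4 scene rear floor 318 253 deg 21.6 z at mid 0.1784
l4 scene ramp 172 131 deg -3.0 z at mid 0.161
l4 side rear floor 233 135 deg 20.6 z at mid 0.1783
l4 side ramp 90 63 deg -0.9 z at mid 0.1607
l5 scene rear floor 518 403 deg 21.4 z at mid 0.1783
l5 scene ramp 234 188 deg 0.2 z at mid 0.1586
l5 side rear floor 364 212 deg 21.3 z at mid 0.1779
l5 side ramp 106 78 deg 0.6 z at mid 0.1572
```

View pics/l5s.png

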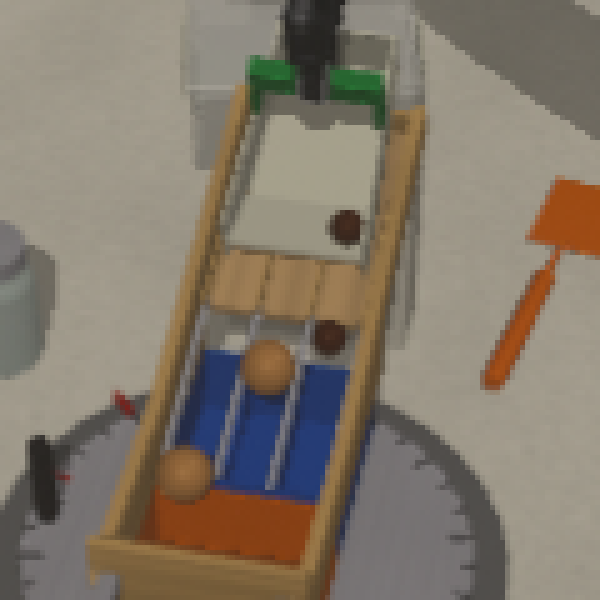

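```bash
python3 - <<'E'
from h import *
for n in ("l4","l5"):
  z=np.load(f"pics/{n}.npz")
  for nm,p,d in(("scene",z["p2"],z["d2"]),("side",z["p3"],z["d3"])):
    ci=camera_info(nm);G=toG(cloud(d,ci));hsv=cv2.cvtColor(p,cv2.COLOR_BGR2HSV)
    m=(cv2.inRange(hsv,(0,60,15),(14,255,95))>0)&(abs(G[...,0])<.06)&(G[...,1]>-.26)&(G[...,1]<.0)&(G[...,2]>.03)&(G[...,2]<.26)
    k,l,st,c=cv2.connectedComponentsWithStats(m.astype(np.uint8))
    for i in range(1,k):
        if st[i,4]>=12: print(n,nm,c[i].round(1),st[i,4],np.nanmedian(G[l==i],axis=0).round(4))
E
```

```text
l4 scene [140.1 219. ] 45 [-0.0289 -0.2388  0.1903]
l4 scene [155.5 223.5] 104 [-0.0188 -0.1995  0.1835]
l4 scene [190.2 223.3] 53 [-0.0331 -0.114   0.141 ]
l4 side [291.2 113.3] 30 [-0.0326 -0.2312  0.1857]
l4 side [285.7 120.7] 70 [-0.0165 -0.1923  0.1798]
l4 side [284.4 155.4] 30 [-0.0366 -0.0898  0.1084]
l5 scene [162.4 218.8] 49 [-0.0309 -0.1822  0.1795]
l5 scene [184.7 222.4] 53 [-0.0328 -0.1286  0.1482]
l5 scene [196.2 237.8] 18 [ 0.0156 -0.1007  0.1356]
l5 scene [226.7 236.3] 23 [-0.0349 -0.0221  0.0433]
l5 side [288.9 124.8] 30 [-0.0358 -0.1752  0.179 ]
l5 side [285.4 147. ] 38 [-0.0366 -0.1072  0.1327]
```

```bash
python3 -m pendant '{"travel":[[0,0,1.2],[0,0,0],[0,0,-1],[0,0,-1.5],[0,0,-1.2],[0,0,-0.8],[0,0,-0.4],[0,0,0],[0,0,0],[0,0,0]],"turn":[0,0,0,0,0,0,0,0,0,0],"fingers":[0.22,0,0,0,0,0,0,0,0,0]}' 60; python3 look.py l6; python3 tilt.py l6
```

```text
time_s: 22.92
tool_pos: [0.4881, -0.2982, 0.3037]
ee_rot: [3.141, -0.002, 3.032]
contact_force: [-0.0, -0.4, -1.3]
finger_gap: 0.0174
t 22.92 G tcp [-0.0013 -0.2338  0.3037] [-0.03 -0.44 -1.26] gap 0.0174
scene bar [[-0.0135, -0.2483, 0.2607], [0.0287, -0.2343, 0.3023], [0.0463, -0.2244, 0.3265]]
scene tilt est 18.2 y -0.32 -0.16 z [0.278, 0.28, 0.277, 0.273, 0.27, 0.267, 0.263, 0.274, 0.254, 0.254, 0.248, 0.247, 0.241, 0.24, 0.235, 0.234, 0.231]
side bar [[-0.0468, -0.2395, 0.2764], [-0.0156, -0.2293, 0.3001], [0.0443, -0.2218, 0.306]]
side tilt est 17.1 y -0.32 -0.16 z [0.281, 0.287, 0.28, 0.27, 0.248, 0.221, 0.248, 0.27, 0.253, 0.248, 0.246, 0.243, 0.237, 0.233, 0.23]
l6 scene rear floor 518 411 deg 18.5 z at mid 0.2211
l6 scene ramp 284 247 deg -1.7 z at mid 0.2036
l6 side rear floor 359 245 deg 18.3 z at mid 0.2205
l6 side ramp 123 97 deg 0.6 z at mid 0.2022
```

View pics/l6.png

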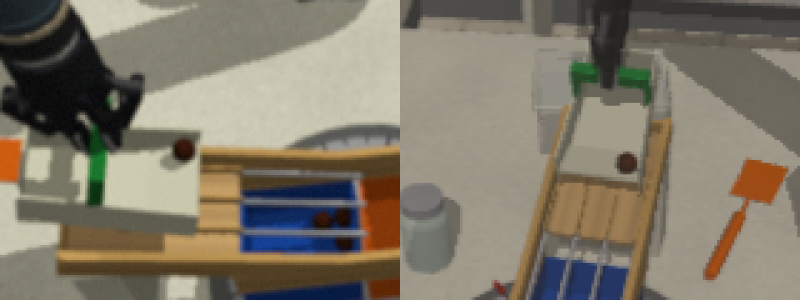

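The macadamia at (183,150) in the left half of l6 is still in the scoop, and three are visible in the blue bin. The scoop hangs in the grip at about 18° tilt. I'll move back a little, press its rear floor onto the cross wall and tip it past 23° while this nut is still inside.

```bash
python3 -m pendant '{"travel":[[0,-0.3,0],[0,-0.4,0.2],[0,-0.4,0.4],[0,-0.2,0.5],[0,0,0.6],[0,0,0.5],[0,0,0.4],[0,0,0.2],[0,0,0.1],[0,0,0]],"turn":[0,0,0,0,0,0,0,0,0,0],"fingers":[0,0,0,0,0,0,0,0,0,0]}' 60; python3 look.py l7; python3 tilt.py l7
```

```text
time_s: 23.85
tool_pos: [0.4868, -0.3111, 0.2755]
ee_rot: [3.141, -0.0, 3.032]
contact_force: [0.4, -0.2, -1.2]
finger_gap: 0.0175
t 23.85 G tcp [-0.0011 -0.2467  0.2755] [ 0.38 -0.17 -1.17] gap 0.0175
scene bar [[-0.011, -0.2599, 0.2333], [0.0297, -0.2472, 0.2747], [0.0467, -0.2381, 0.281]]
scene tilt est 15.7 y -0.34 -0.17 z [0.226, 0.253, 0.252, 0.247, 0.245, 0.242, 0.238, 0.234, 0.26, 0.227, 0.224, 0.22, 0.216, 0.214, 0.212, 0.207, 0.204, 0.201]
side bar [[-0.0471, -0.2577, 0.2407], [-0.0159, -0.2416, 0.273], [0.0442, -0.2339, 0.2791]]
side tilt est 16.0 y -0.34 -0.17 z [0.237, 0.254, 0.254, 0.247, 0.244, 0.239, 0.231, 0.193, 0.222, 0.229, 0.227, 0.224, 0.217, 0.206, 0.203, 0.199]
l7 scene rear floor 512 405 deg 18.8 z at mid 0.1885
l7 scene ramp 185 148 deg -4.5 z at mid 0.1759
l7 side rear floor 389 243 deg 19.1 z at mid 0.1883
l7 side ramp 87 72 deg -2.6 z at mid 0.1755
```

View pics/l7.png

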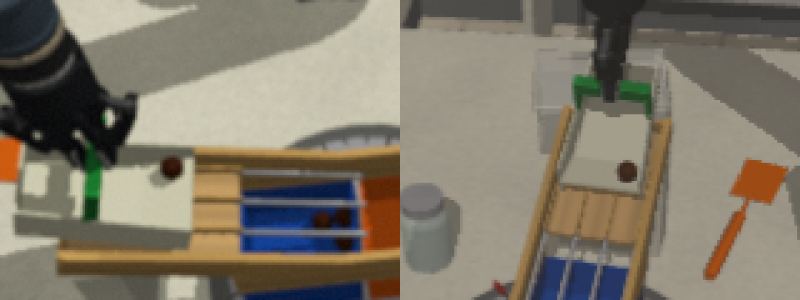

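```bash
python3 -m pendant '{"travel":[[0,0,0.3],[0,0,0.3],[0,0,0.2],[0,0,0.2],[0,0,0.2],[0,0,0.1],[0,0,0],[0,0,0],[0,0,0],[0,0,0]],"turn":[0,0,0,0,0,0,0,0,0,0],"fingers":[0,0,0,0,0,0,0,0,0,0]}' 30; python3 look.py l8; python3 tilt.py l8
```

```text
time_s: 24.78
tool_pos: [0.4867, -0.3101, 0.2664]
ee_rot: [-3.141, 0.003, 3.032]
contact_force: [-3.6, 5.0, 10.3]
finger_gap: 0.0175
t 24.78 G tcp [-0.0014 -0.2457  0.2664] [-3.58  5.   10.3 ] gap 0.0175
scene bar [[-0.0109, -0.2608, 0.224], [0.0289, -0.2457, 0.2656], [0.0463, -0.2368, 0.2714]]
scene tilt est 16.9 y -0.34 -0.17 z [0.22, 0.246, 0.245, 0.241, 0.236, 0.233, 0.23, 0.226, 0.255, 0.221, 0.215, 0.211, 0.21, 0.204, 0.201, 0.199, 0.193, 0.19]
side bar [[-0.0469, -0.2527, 0.2304], [-0.0148, -0.2407, 0.2628], [0.0442, -0.2323, 0.2699]]
side tilt est 17.0 y -0.34 -0.17 z [0.224, 0.244, 0.246, 0.241, 0.236, 0.233, 0.226, 0.184, 0.216, 0.214, 0.212, 0.212, 0.208, 0.201, 0.195, 0.19, 0.191]
l8 scene rear floor 515 392 deg 19.1 z at mid 0.1796
l8 scene ramp 176 147 deg 0.2 z at mid 0.1648
l8 side rear floor 397 253 deg 20.7 z at mid 0.1787
l8 side ramp 85 63 deg -4.2 z at mid 0.165
```

View pics/l8.png

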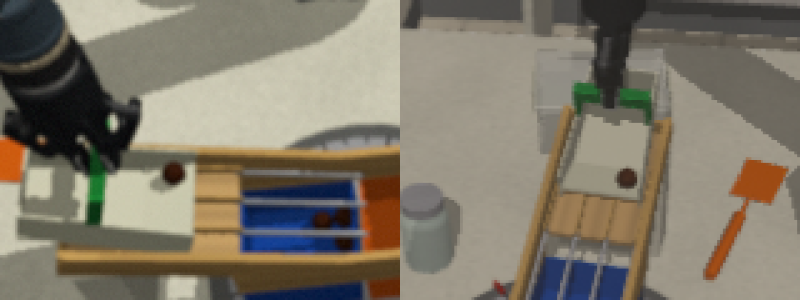

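```bash
python3 -m pendant '{"travel":[[0,0,0],[0,0,0.1],[0,0,0.1],[0,0,0.1],[0,0,0.1],[0,0,0],[0,0,0],[0,0,0],[0,0,0],[0,0,0]],"turn":[0,0,0,0,0,0,0,0,0,0],"fingers":[0,0,0,0,0,0,0,0,0,0]}' 20; python3 look.py l9; python3 tilt.py l9
```

```text
time_s: 25.72
tool_pos: [0.4868, -0.3091, 0.2654]
ee_rot: [-3.141, 0.005, 3.033]
contact_force: [-5.8, 8.9, 18.5]
finger_gap: 0.0178
t 25.72 G tcp [-0.0014 -0.2448  0.2654] [-5.84  8.85 18.54] gap 0.0178
scene bar [[-0.0111, -0.2605, 0.2203], [0.0302, -0.2451, 0.2648], [0.0465, -0.2362, 0.2709]]
scene tilt est 17.6 y -0.34 -0.17 z [0.219, 0.247, 0.246, 0.242, 0.236, 0.233, 0.23, 0.225, 0.235, 0.218, 0.216, 0.211, 0.206, 0.205, 0.201, 0.196, 0.192, 0.187]
side bar [[-0.0469, -0.2514, 0.2308], [-0.0126, -0.2395, 0.2632], [0.0439, -0.2312, 0.27]]
side tilt est 17.1 y -0.34 -0.17 z [0.224, 0.245, 0.246, 0.238, 0.233, 0.225, 0.188, 0.216, 0.234, 0.211, 0.213, 0.206, 0.189, 0.193, 0.186]
l9 scene rear floor 519 405 deg 20.5 z at mid 0.179
l9 scene ramp 172 132 deg 2.9 z at mid 0.1627
l9 side rear floor 395 233 deg 21.0 z at mid 0.1785
l9 side ramp 83 55 deg -0.9 z at mid 0.1616
```

View pics/l9.png

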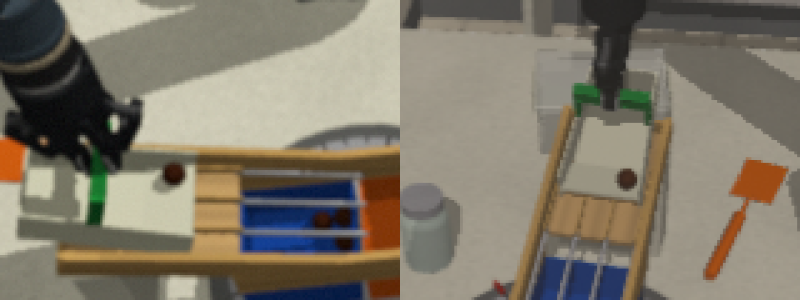

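```bash
python3 -m pendant '{"travel":[[0,0,-0.3],[0,0,-0.5],[0,-0.2,-0.6],[0,-0.4,-0.6],[0,-0.6,-0.5],[0,-0.7,0],[0,-0.6,0],[0,-0.4,0],[0,-0.3,0],[0,0,0]],"turn":[0,0,0,0,0,0,0,0,0,0],"fingers":[0,0,0,0,0,0,0,0,0,0]}' 60; python3 look.py l10; python3 tilt.py l10
```

```text
time_s: 26.65
tool_pos: [0.483, -0.3439, 0.2829]
ee_rot: [3.141, -0.001, 3.031]
contact_force: [-0.4, 0.2, -0.9]
finger_gap: 0.0178
t 26.65 G tcp [-0.0013 -0.2797  0.2829] [-0.45  0.15 -0.89] gap 0.0178
scene bar [[-0.0446, -0.2923, 0.2395], [0.0274, -0.2797, 0.2819], [0.0465, -0.271, 0.2987]]
scene tilt est 19.5 y -0.35 -0.21 z [0.258, 0.253, 0.25, 0.247, 0.244, 0.246, 0.282, 0.236, 0.23, 0.228, 0.222, 0.219, 0.218, 0.213, 0.211]
side bar [[-0.0465, -0.2871, 0.2478], [-0.0133, -0.2748, 0.2805], [0.0444, -0.266, 0.2866]]
side tilt est 14.3 y -0.35 -0.2 z [0.255, 0.235, 0.252, 0.201, 0.228, 0.228, 0.258, 0.226, 0.226, 0.222, 0.214, 0.209, 0.208, 0.207]
l10 scene rear floor 562 359 deg 11.8 z at mid 0.1868
l10 side rear floor 306 172 deg 14.2 z at mid 0.1861
```

View pics/l10.png

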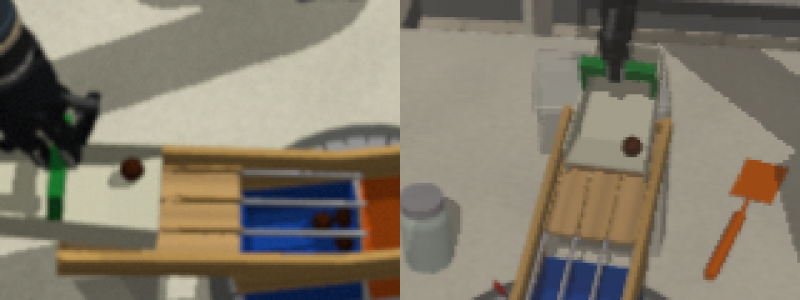

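```bash
sed -i 's/("rear floor",-.31,-.225),("ramp",-.195,-.15)/("rear floor",R0,R0+.07),("ramp",R0+.125,R0+.16)/; s/(G\[...,1\]>-.33)/(G[...,1]>-.36)/; s/^def tilt(n):/R0=float(sys.argv[1])\ndef tilt(n):/; s/sys.argv\[1:\]/sys.argv[2:]/' tilt.py; python3 tilt.py -.335 l10
```

```text
l10 scene rear floor 405 317 deg 19.4 z at mid 0.1959Traceback (most recent call last):
  File "tilt.py", line 21, in <module>
    for n in sys.argv[2:]: tilt(n)
                           ~~~~^^^
  File "tilt.py", line 19, in tilt
    kk=np.polyfit(q[best,1],q[best,2],1); print(n,nm,lab,len(q),best.sum(),"deg",np.degrees(np.arctan(-kk[0])).round(1),"z at mid",np.polyval(kk,(a+b)/2).round(4))
    raise TypeError("expected 1D vector for x")
TypeError: expected 1D vector for x
```

```bash
python3 -m pendant '{"travel":[[0,0,0.2],[0,0,0.15],[0,0,0.1],[0,0,0],[0,0,0],[0,0,0],[0,0,0],[0,0,0],[0,0,0],[0,0,0]],"turn":[0,0,0,0,0,0,0,0,0,0],"fingers":[0,0,0,0,0.44,0.44,0.44,0.44,0.44,0.44]}' 60; python3 look.py l11; python3 tilt.py -.325 l11
```

```text
time_s: 27.58
tool_pos: [0.4834, -0.3432, 0.2796]
ee_rot: [-3.141, 0.0, 3.032]
contact_force: [0.2, -0.1, -0.6]
finger_gap: 0.0374
t 27.58 G tcp [-0.001  -0.279   0.2796] [ 0.17 -0.12 -0.64] gap 0.0374
scene bar [[-0.0465, -0.2888, 0.236], [0.027, -0.2712, 0.2751], [0.0462, -0.2628, 0.2829]]
scene tilt est 25.7 y -0.35 -0.21 z [0.263, 0.257, 0.255, 0.248, 0.245, 0.241, 0.255, 0.271, 0.224, 0.219, 0.216, 0.212, 0.206, 0.201, 0.197]
side bar [[-0.048, -0.2777, 0.2471], [-0.016, -0.2668, 0.2737], [0.0426, -0.2599, 0.28]]
side tilt est 25.8 y -0.35 -0.21 z [0.266, 0.257, 0.25, 0.245, 0.222, 0.22, 0.232, 0.229, 0.228, 0.216, 0.211, 0.203, 0.199, 0.193]
l11 scene rear floor 411 308 deg 24.4 z at mid 0.1869
l11 side rear floor 347 195 deg 25.9 z at mid 0.1869
```

View pics/l11.png

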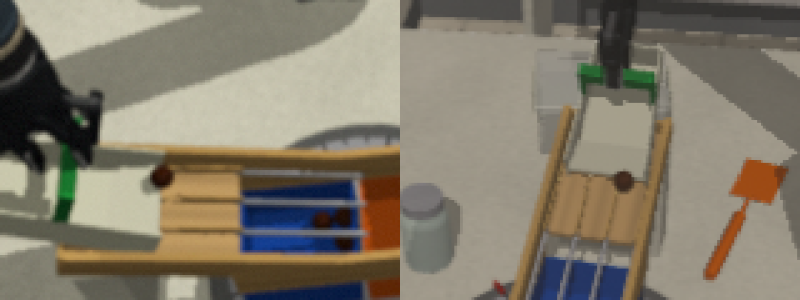

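```bash
python3 -m pendant '{"travel":[[0,0,0],[0,0,0],[0,0,0],[0,0,0],[0,0,0],[0,0,0],[0,0,0],[0,0,0],[0,0,0],[0,0,0]],"turn":[0,0,0,0,0,0,0,0,0,0],"fingers":[0.44,0.44,0.44,0.44,0.44,0.44,0.44,0.44,0.44,0.44]}' 60; python3 look.py l12; python3 tilt.py -.325 l12; python3 - <<'E'
import cv2,numpy as np
z=np.load("pics/l12.npz"); a=cv2.resize(z["p2"][190:320,160:310],(450,390),interpolation=3);b=cv2.resize(z["p3"][130:260,210:330],(350,390),interpolation=3); cv2.imwrite("pics/l12b.png",np.hstack([a,b]))
E
```

```text
time_s: 28.52
tool_pos: [0.4834, -0.3431, 0.2793]
ee_rot: [-3.142, -0.0, 3.032]
contact_force: [0.5, 0.3, -0.1]
finger_gap: 0.0379
t 28.52 G tcp [-0.001  -0.2789  0.2793] [ 0.48  0.32 -0.12] gap 0.0379
scene bar [[-0.0464, -0.2877, 0.238], [0.0279, -0.2716, 0.2754], [0.0461, -0.2626, 0.2821]]
scene tilt est 25.3 y -0.35 -0.21 z [0.262, 0.257, 0.255, 0.248, 0.245, 0.24, 0.255, 0.27, 0.225, 0.22, 0.215, 0.212, 0.207, 0.201, 0.198]
side bar [[-0.0483, -0.2794, 0.2469], [-0.0162, -0.2665, 0.2741], [0.0429, -0.2584, 0.2802]]
side tilt est 22.9 y -0.35 -0.2 z [0.263, 0.252, 0.248, 0.227, 0.226, 0.193, 0.232, 0.235, 0.219, 0.214, 0.208, 0.209, 0.201, 0.188, 0.194]
l12 scene rear floor 411 321 deg 24.5 z at mid 0.1868
l12 side rear floor 351 195 deg 23.4 z at mid 0.1861
```

View pics/l12.png

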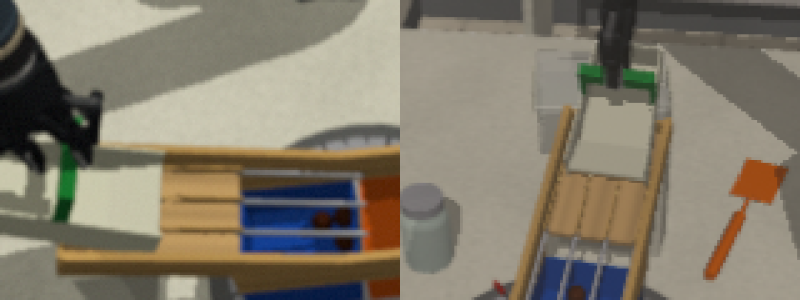

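View pics/l12b.png

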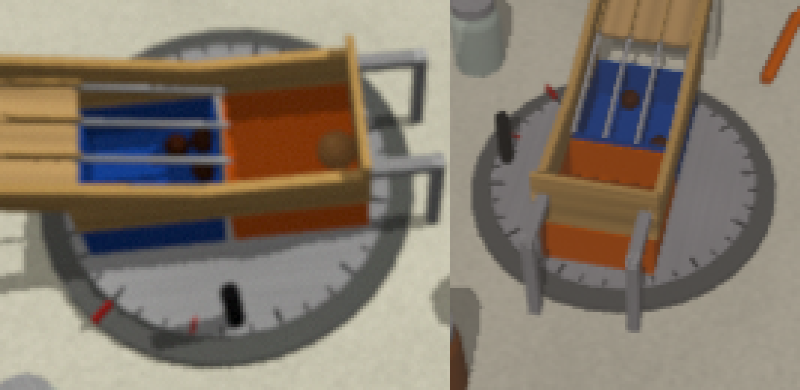

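```bash
python3 -m pendant '{"travel":[[0,0.3,0.2],[0,0.3,0.2],[0,0.2,0.1],[0,0,0],[0,0,0],[0,0,0],[0,0,0],[0,0,0],[0,0,-0.5],[0,0,-1]],"turn":[0,0,0,0,0,0,0,0,0,0],"fingers":[0.44,0.44,0.44,0.3,0,0,0,0,0,0]}' 60; python3 -m pendant '{"travel":[[0,0,-1],[0,0,-1],[0,0,-1],[0,0,-1],[0,0,-1],[0,0,-1],[0,0,-1],[0,0,-1],[0,0,-0.5],[0,0,0]],"turn":[0,0,0,0,0,0,0,0,0,0],"fingers":[0,0,0,0,0,0,0,0,0,0]}' 60; python3 look.py l13;  python3 - <<'E'
from h import *; togo(.4735,.355,.3,-94.4)
E
```

```text
time_s: 29.45
tool_pos: [0.4837, -0.3349, 0.2879]
ee_rot: [3.14, -0.003, 3.032]
contact_force: [-0.0, 0.4, -1.2]
finger_gap: 0.0181
time_s: 30.28
tool_pos: [0.4845, -0.3356, 0.376]
ee_rot: [-3.14, 0.002, 3.032]
contact_force: [-0.2, 0.0, -0.3]
finger_gap: 0.0185
t 30.28 G tcp [-0.0007 -0.2714  0.376 ] [-0.2   0.02 -0.34] gap 0.0185
scene bar [[-0.0124, -0.2894, 0.3333], [0.0333, -0.2712, 0.3762], [0.0473, -0.2499, 0.4082]]
scene tilt est 0.6 y -0.31 -0.2 z [0.299, 0.3, 0.299, 0.297, 0.298, 0.297, 0.298, 0.297, 0.297, 0.298, 0.299, 0.298]
side bar [[-0.0477, -0.277, 0.3415], [-0.0166, -0.2668, 0.3728], [0.0442, -0.2594, 0.3808]]
side tilt est 1.9 y -0.31 -0.2 z [0.298, 0.293, 0.297, 0.284, 0.28, 0.296, 0.276, 0.28, 0.299, 0.287, 0.298]
t 30.38 pos [ 0.4843 -0.3354  0.3743] rpy [-1.7998e+02  1.0000e-02  1.7370e+02] gap 0.0183 F [ 0.1 -0.4 -1.2]
turn (tool z) -91.9
togo cm, tool axes now [ 8.66 68.5   7.41] dist 0.694
```

View pics/l13.png

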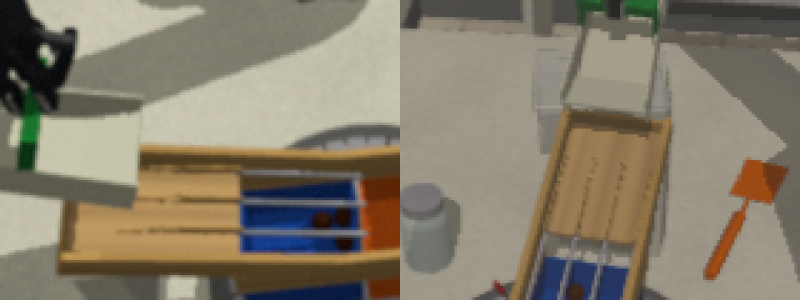

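```bash
python3 -m pendant '{"travel":[[0.2,1.5,0],[0.4,3,0],[0.5,3.7,0],[0.5,3.7,0],[0.5,3.7,0],[0.5,3.7,0],[0.5,3.7,0],[0.5,3.7,0],[0.5,3.7,0],[0.5,3.7,0]],"turn":[0,0,0,0,0,0,0,0,0,0],"fingers":[0,0,0,0,0,0,0,0,0,0]}' 60; python3 -m pendant '{"travel":[[0.5,3.7,0],[0.5,3.7,0],[0.5,3.7,0],[0.5,3.7,0],[0.5,3.7,0],[0.5,3.7,0],[0.4,3.5,0],[0.3,3,0],[0.2,2,0],[0.2,1.5,0]],"turn":[0,0,0,0,0,0,0,0,0,0],"fingers":[0,0,0,0,0,0,0,0,0,0]}' 60; python3 - <<'E'
from h import *; togo(.4735,.355,.3,-94.4)
E
```

```text
time_s: 31.22
tool_pos: [0.4751, 0.0106, 0.3734]
ee_rot: [3.142, -0.001, 3.031]
contact_force: [0.9, -0.2, -2.1]
finger_gap: 0.0185
time_s: 32.05
tool_pos: [0.4698, 0.3357, 0.3726]
ee_rot: [-3.141, -0.002, 3.034]
contact_force: [0.9, -0.1, -1.3]
finger_gap: 0.0184
t 32.05 pos [0.4698 0.3357 0.3726] rpy [-1.7994e+02 -1.2000e-01  1.7384e+02] gap 0.0184 F [ 0.9 -0.1 -1.3]
turn (tool z) -91.76
togo cm, tool axes now [-0.18  1.97  7.25] dist 0.075
```

```bash
python3 -m pendant '{"travel":[[0,1,0],[0,0.5,0],[0,0,0],[0,0,0],[0,0,0],[0,0,0],[0,0,0],[0,0,0],[0,0,0],[0,0,0]],"turn":[0,-7,-7,-7,-7,-7,-7,-7,-7,-7],"fingers":[0,0,0,0,0,0,0,0,0,0]}' 60; python3 -m pendant '{"travel":[[0,0,0],[0,0,0],[0,0,0],[0,0,0],[0,0,0],[0,0,1.5],[0,0,2.5],[0,0,3],[0,0,3],[0,0,2.5]],"turn":[-7,-7,-7,-7,-0.8,0,0,0,0,0],"fingers":[0,0,0,0,0,0,0,0,0,0]}' 60; python3 - <<'E'
from h import *; togo(.4735,.355,.13,-94.4)
p2,_=capture("scene"); cv2.imwrite("pics/s14.png",p2);p2,_=capture("side"); cv2.imwrite("pics/sd14.png",p2)
E
```

```text
time_s: 32.88
tool_pos: [0.4719, 0.3482, 0.3732]
ee_rot: [3.141, -0.002, -2.146]
contact_force: [-0.1, -0.7, -2.3]
finger_gap: 0.0185
time_s: 33.72
tool_pos: [0.4713, 0.3478, 0.2463]
ee_rot: [3.139, -0.002, -1.652]
contact_force: [0.3, 0.6, -1.8]
finger_gap: 0.0181
t 33.72 pos [0.4713 0.3478 0.2463] rpy [ 1.7988e+02 -9.0000e-02 -9.4660e+01] gap 0.0181 F [ 0.3  0.6 -1.8]
turn (tool z) -0.26
togo cm, tool axes now [-0.75 -0.19 11.63] dist 0.117
```

View pics/s14.png

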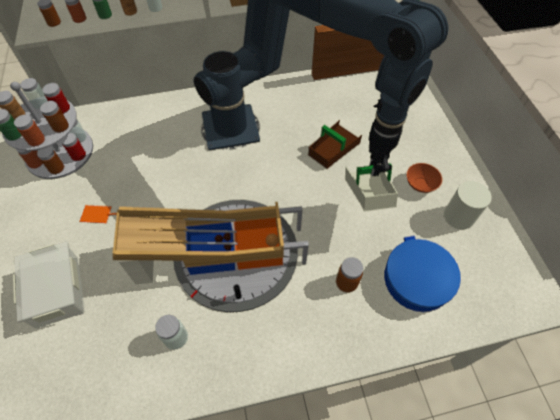

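View pics/sd14.png

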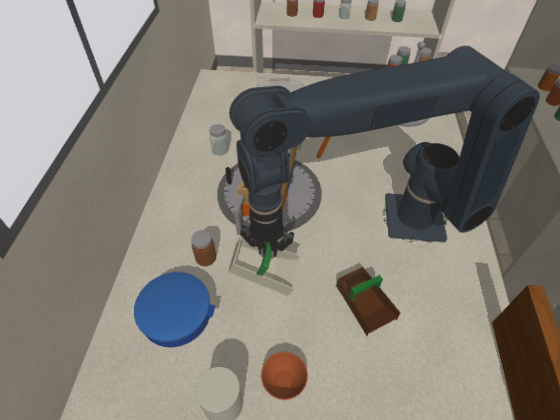

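```bash
python3 -m pendant '{"travel":[[-0.3,-0.1,2],[-0.3,0,3],[0,0,3],[0,0,2],[0,0,1.5],[0,0,0.5],[0,0,0.3],[0,0,0.3],[0,0,0.3],[0,0,0.3]],"turn":[0,0,0,0,0,0,0,0,0,0],"fingers":[0,0,0,0,0,0,0,0,0,0]}' 25; python3 - <<'E'
from h import *; togo(.4735,.355,.0945,-94.4)
p2,d=capture("side"); crop(p2,200,220,340,325,5.5,"pics/sd15.png")
E
```

```text
time_s: 34.65
tool_pos: [0.4769, 0.3554, 0.1212]
ee_rot: [-3.133, 0.004, -1.65]
contact_force: [5.2, -0.8, 5.9]
finger_gap: 0.0183
t 34.65 pos [0.4769 0.3554 0.1212] rpy [-179.53    0.22  -94.53] gap 0.0183 F [ 5.2 -0.8  5.9]
turn (tool z) -0.13
togo cm, tool axes now [0.07 0.36 2.67] dist 0.027
```

View pics/sd15.png

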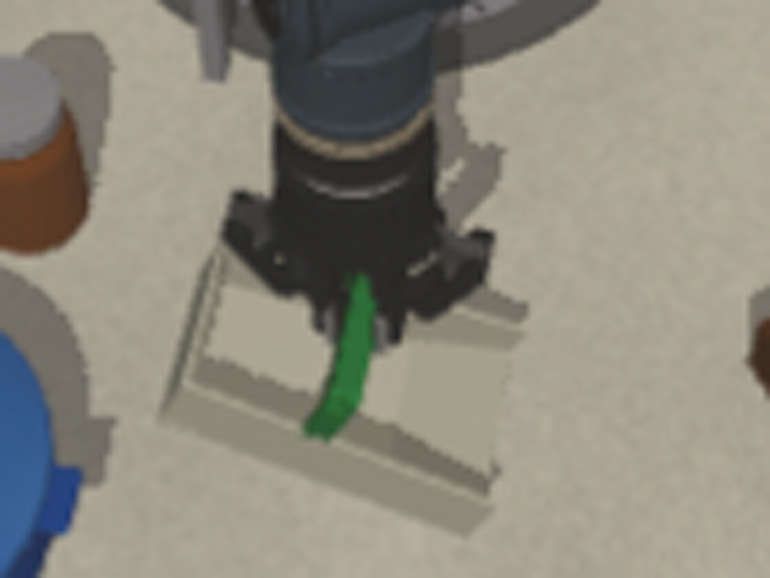

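```bash
python3 -m pendant '{"travel":[[0,0,0.2],[0,0,0.3],[0,0,0.3],[0,0,0.3],[0,0,0.3],[0,0,0.3],[0,0,0.3],[0,0,0.2],[0,0,0],[0,0,0]],"turn":[0,0,0,0,0,0,0,0,0,0],"fingers":[0.2,0.22,0.24,0.26,0.28,0.3,0.3,0.3,0.3,0.3]}' 20; python3 - <<'E'
from h import *; togo(.4735,.355,.0945,-94.4)
p2,d=capture("side"); crop(p2,200,220,340,325,5.5,"pics/sd16.png")
E
```

```text
time_s: 35.53
tool_pos: [0.4734, 0.3541, 0.095]
ee_rot: [3.141, -0.0, -1.649]
contact_force: [-0.4, -0.4, 0.2]
finger_gap: 0.0254
t 35.53 pos [0.4734 0.3541 0.095 ] rpy [ 1.7997e+02 -1.0000e-02 -9.4490e+01] gap 0.0254 F [-0.4 -0.4  0.2]
turn (tool z) -0.09
togo cm, tool axes now [-0.09 -0.01  0.05] dist 0.001
```

View pics/sd16.png

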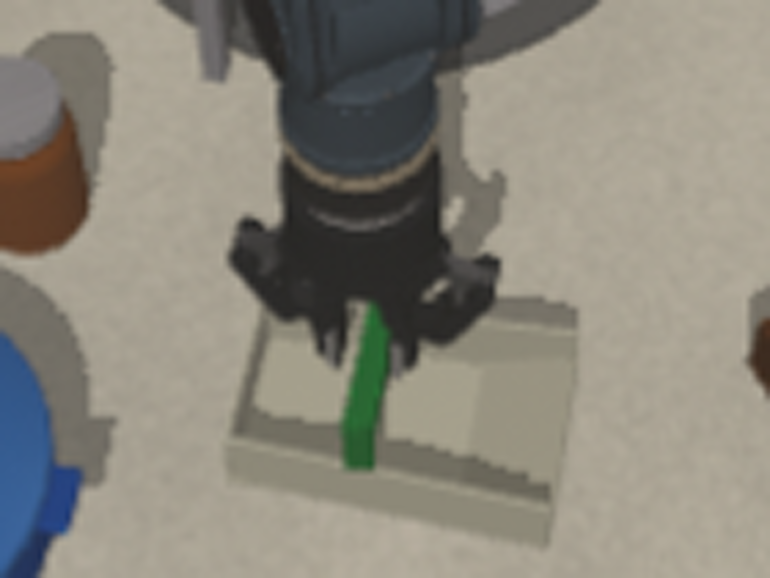

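The scoop now lies flat on the worktop. Opening and retreating, then a look into the bins.

```bash
python3 -m pendant '{"travel":[[0,0,0],[0,0,0],[0,0,0],[0,0,0],[0,0,-0.5],[0,0,-1.5],[0,0,-3],[0,0,-3.5],[0,0,-3.5],[0,0,-3.5]],"turn":[0,0,0,0,0,0,0,0,0,0],"fingers":[0.5,0.55,0.6,0.6,0.6,0.6,0.6,0.6,0.6,0.6]}' 20; python3 - <<'E'
from h import *; togo(.47,.08,.33,-94.4)
ci=camera_info("scene");p,d=capture("scene"); cv2.imwrite("pics/s17.png",p)
P=cloud(d,ci);hsv=cv2.cvtColor(p,cv2.COLOR_BGR2HSV)
m=(cv2.inRange(hsv,(50,100,40),(75,255,255))>0)&(abs(P[...,0]-.475)<.1)&(abs(P[...,1]-.35)<.1)
Q=P[m];print(len(Q),np.percentile(Q,[5,50,95],axis=0).round(4).tolist())
crop(p,160,190,310,310,5,"pics/s17c.png")
w,_=capture("wrist"); cv2.imwrite("pics/w17.png",w)
E
```

```text
time_s: 36.42
tool_pos: [0.4732, 0.354, 0.2522]
ee_rot: [-3.142, 0.0, -1.649]
contact_force: [0.6, -0.4, 0.6]
finger_gap: 0.0511
t 36.42 pos [0.4732 0.354  0.2522] rpy [-180.      0.    -94.49] gap 0.0511 F [ 0.6 -0.4  0.6]
turn (tool z) -0.09
togo cm, tool axes now [27.34 -1.83 -7.78] dist 0.285
204 [[0.4628, 0.3062, 0.0643], [0.4717, 0.3527, 0.0922], [0.4781, 0.3962, 0.0971]]
```

View pics/s17c.png

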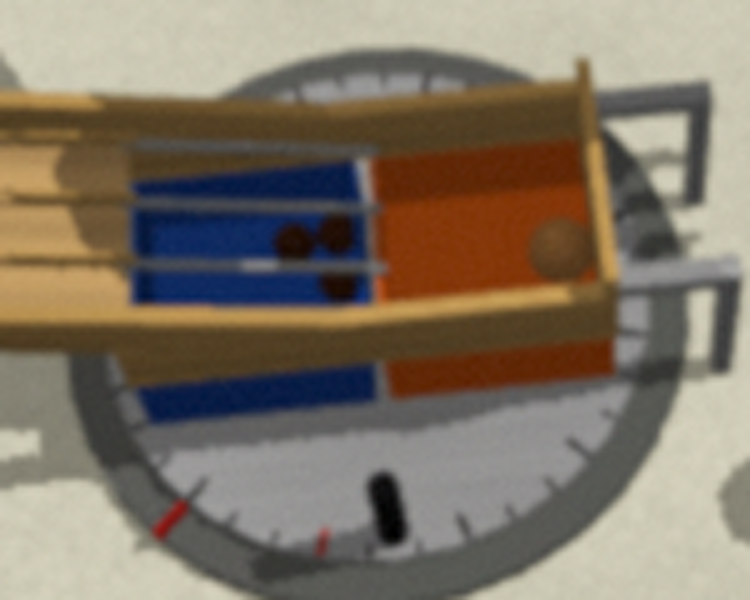

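View pics/w17.png

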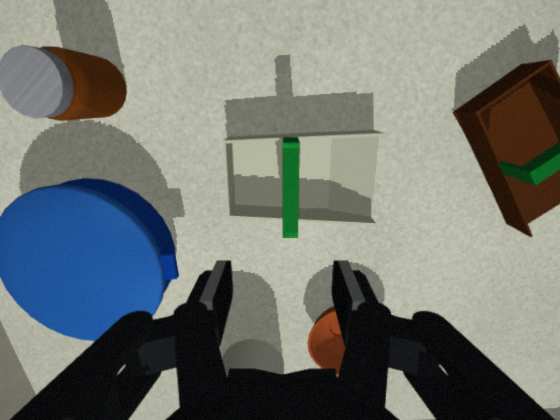

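```bash
python3 -m pendant '{"travel":[[2.5,-0.3,-1.7],[3.3,-0.4,-1.7],[3.3,-0.4,-1.7],[3.3,-0.4,-1.7],[3.3,-0.4,-1.7],[3.3,-0.4,-1.7],[3.3,-0.4,-1.7],[3.3,-0.4,-1.7],[3,-0.4,-1.7],[2,-0.3,-1.7]],"turn":[0,0,0,0,0,0,0,0,0,0],"fingers":[0.6,0.6,0.6,0.6,0.6,0.6,0.6,0.6,0.6,0.6]}' 20; python3 - <<'E'
from h import *; togo(.47,.08,.33,-94.4)
w,_=capture("wrist"); cv2.imwrite("pics/w18.png",w)
ci=camera_info("wrist"); R=np.array(ci["R"]); print(-R.T@np.array(ci["t"]))
E
```

```text
time_s: 37.35
tool_pos: [0.4871, 0.0436, 0.4214]
ee_rot: [-3.141, -0.001, -1.651]
contact_force: [1.4, 0.1, 0.6]
finger_gap: 0.0514
t 37.35 pos [0.4871 0.0436 0.4214] rpy [-1.7995e+02 -5.0000e-02 -9.4610e+01] gap 0.0514 F [1.4 0.1 0.6]
turn (tool z) -0.21
togo cm, tool axes now [-3.5   2.01  9.14] dist 0.1
[ 0.480595 -0.040196  0.548251]
```

View pics/w18.png

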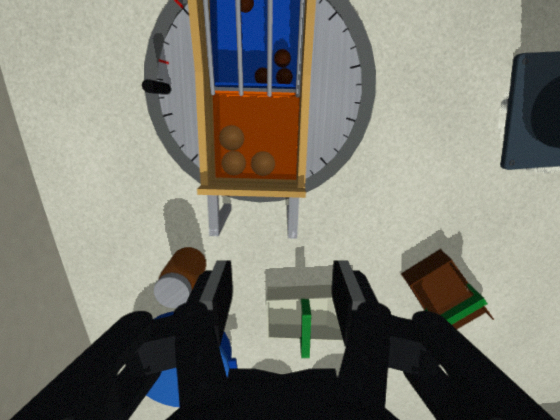

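All three walnuts are in the orange bin, at (232,137), (233,162) and (263,162). Three macadamias are in the blue bin and a fourth is at (245,5), on the edge of the frame, so I'll shift the view to check it.

```bash
python3 -m pendant '{"travel":[[1,0,0],[1.5,0,0],[1.5,0,0],[1.5,0,0],[1.5,0,0],[1,0,0],[0,0,0],[0,0,0],[0,0,0],[0,0,0]],"turn":[0,0,0,0,0,0,0,0,0,0],"fingers":[0.6,0.6,0.6,0.6,0.6,0.6,0.6,0.6,0.6,0.6]}' 20; python3 - <<'E'
from h import *
ci=camera_info("wrist"); p,d=capture("wrist"); cv2.imwrite("pics/w19.png",p); crop(p,130,20,380,220,3.2,"pics/w19c.png")
G=toG(cloud(d,ci));hsv=cv2.cvtColor(p,cv2.COLOR_BGR2HSV)
inb=(abs(G[...,0])<.07)&(abs(G[...,1])<.15)
for nm,lo,hi in (("mac",(0,60,10),(14,255,75)),("wal",(5,60,70),(20,200,150))):
    m=(cv2.inRange(hsv,lo,hi)>0)&inb
    m=cv2.morphologyEx(m.astype(np.uint8),cv2.MORPH_OPEN,np.ones((3,3)))
    k,l,st,c=cv2.connectedComponentsWithStats(m)
    for i in range(1,k):
        if st[i,4]>25: print(nm,c[i].round(1),st[i,4],np.nanmedian(G[l==i],axis=0).round(4),"ztop",np.nanpercentile(G[l==i][:,2],95).round(4))
A=onplane([[0,0]],ci,.0165)
E
```

```text
time_s: 38.23
tool_pos: [0.4812, -0.0328, 0.4202]
ee_rot: [3.141, 0.0, -1.648]
contact_force: [0.5, -0.8, -0.1]
finger_gap: 0.0509
mac [247.3  57.7] 159 [ 0.0186 -0.1209  0.0425] ztop 0.0453
mac [282.2 110.1] 164 [-0.0355 -0.0483  0.0419] ztop 0.045
mac [262.5 126.7] 129 [-0.0063 -0.0219  0.0424] ztop 0.045
mac [283.9 127.2] 151 [-0.0393 -0.0227  0.042 ] ztop 0.0449
wal [203.   66.1] 621 [ 0.0625 -0.0986  0.1352] ztop 0.1548
wal [306.4  35.1] 44 [-0.0615 -0.1349  0.1371] ztop 0.1565
wal [241.6 217. ] 2428 [0.0312 0.1284 0.1178] ztop 0.1458
wal [234.1 195.2] 828 [0.0389 0.0887 0.0529] ztop 0.0579
wal [263.2 207.5] 394 [-0.0091  0.1074  0.053 ] ztop 0.0581
```

View pics/w19c.png

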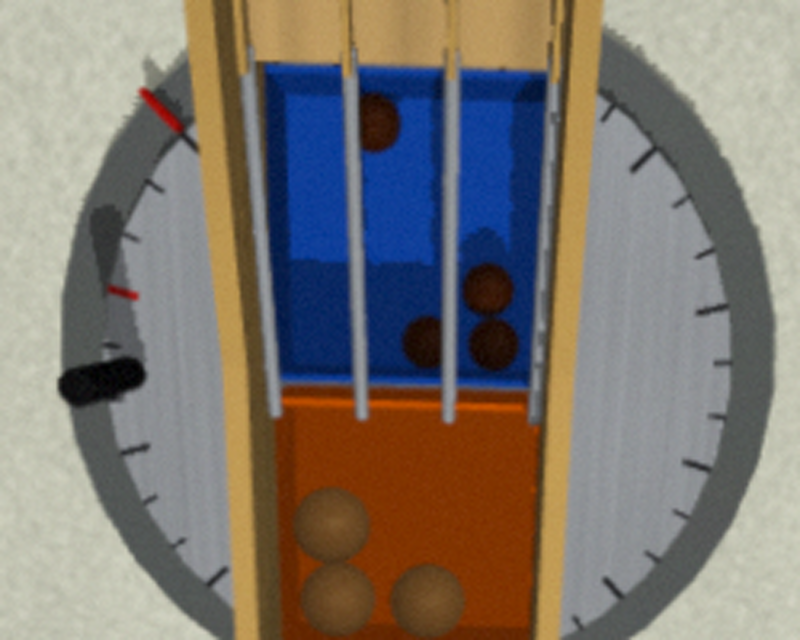

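```bash
python3 - <<'E'
from h import *
ci=camera_info("side"); p,d=capture("side"); P=cloud(d,ci); hsv=cv2.cvtColor(p,cv2.COLOR_BGR2HSV)
m=(hsv[...,1]<70)&(abs(P[...,0]-.49)<.11)&(abs(P[...,1]-.354)<.06)&(P[...,2]>.04)&(P[...,2]<.055)
Q=P[m]; k=np.linalg.lstsq(np.c_[Q[:,:2],np.ones(len(Q))],Q[:,2],rcond=None)[0]; print("wall-top slope",k[:2].round(3),np.percentile(Q[:,2],[5,50,95]).round(4))
print(sign_off())
E
```

```text
wall-top slope [0.005 0.001] [0.0406 0.044  0.0482]
the job is handed in; nothing more can be done
None
```

The job is finished and handed in at about 38 s of the 72 s allowed; sign-off gave no verdict.

**Turntable:** I gripped the post and turned it until the scale read about 30° (29.6–30.3° from two cameras). The 30° tick still faced the index line in the last wrist picture.

**Pouring:** The interface can't pitch the tool, so I rested the scoop's rear floor on the chute's cross wall and let it pivot in loosened fingers.
- The first tip reached only about 21.5°, but six of the seven nuts had already left. I re-gripped to keep the last macadamia in, moved back and tipped again.
- The second tip rested at about 24–25°, above the required 23°, and the last nut left while it was there. I could not check the order or timing of steps 2 and 3 directly. The tilt was past 23° in pictures taken while that nut was still leaving the lip, and again about 0.9 s later.

**Putting the scoop back:** It went back flat at its original spot, well clear of the grader. It touched down lip-first and settled level as I loosened the grip; the wall-top slope measured under 0.5°.

**Last checks:** All four macadamias lie on the blue bin's floor and all three walnuts in the orange bin, judging by the wrist picture; depth confirmed all but one walnut. The scoop is empty and the fingers stayed clear of the nuts in the pictures. The jars, bowl and spatula look unmoved in the pictures, though I did not measure them.

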